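# Empty the trocar wash basket and clamp it with a screw that may be cross-threaded

### The arm

A 7-joint arm with a two-finger parallel gripper is mounted at the origin on the work surface. World frame = base frame: x ahead of the robot, y to its left, z up, the work surface at z = 0. Lengths are in m, angles in rad, forces in N, time in s.
With the tool pointing down it reaches from about 0.425 to 0.875 m from the base axis. Payload 4.7 kg.
Tool frame: the origin (TCP) lies between the finger pads; the fingertips stand ctrl.tip_reach ahead of it and the grasp point (between the pads) lies 5 mm behind it (ctrl.tip_reach is the distance from the TCP to the fingertips, in m); z points along the fingers, y is the direction in which the jaws open and shut (so a half turn about z gives the same grasp; the last joint's range is limited). The gripper opens to 87 mm and grips with 3 to 60 N. Pads are 19 mm wide; open, the fingers measure 117 mm over their backs; the gripper's body (75 mm by 190 mm) begins 51 mm behind the grasp point.
Start: joints at [1.286, 0.321, -0.07, 1.45, 0.023, 1.371, -0.057], TCP at [0.191, -0.621, 0.213] pointing down, gripper open.
Joint ranges: [-2.86, 2.86], [-0.3, 2.09], [-1.38, 1.24], [0.06, 2.45], [-1.56, 4.7], [0.09, 2.05], [-2.69, 2.69]. Speed limits (rad/s): [2.57, 2.57, 3.14, 3.14, 3.14, 3.14, 3.14].

### API

Orientations are given as a rotation vector (axis times angle).
In Python, from bench import ctrl gives the robot as it stands.
- The arm moves only by the shell command python3 -m handwheel 'ROWS' [FORCE]. ROWS is JSON, a list of rows, each a list of 7 numbers: the shift along the tool's x, y, z in mm, then the turn, a rotation vector about the tool's x, y, z in rad, then the gripper's target within -1 to 1 (shut at 1, half-way at 0, fully open at -1). In form: [[dx, dy, dz, ax, ay, az, grip], ...]. A call has 1 to 12 rows; each row is the pose to reach, as a shift and turn from the pose commanded when the call began, along the tool's axes at that moment; what a row does not reach only later rows make up. A row lasts 1/8 s, in which the tool goes at most 62.5 mm and 10.7 degrees, less where a joint would pass 70% of its speed; a pose out of reach is approached as far as the arm can. A call with a gripper value outside its range is refused whole. The fingers move at their own pace and stop on an object; FORCE is the grip in N (left out, the last holds). Time passes only in rows, so rows that repeat a pose let the fingers close. It gives the time, the measured TCP pose, the force and the opening at its end, in the units of the state.
- ctrl.get_state(): the state, without advancing time (a new reading comes with each control period).
- ctrl.get_image(name): name is "scene" or "top"; returns the picture (420x560x3 uint8, red, green, blue); there is no depth.
- ctrl.camera_model(name): a dict with "mtx" (3x3 intrinsics, pixels), "k1" (the pictures are not rectified: a ray, as slopes to the right and down, at radius r is drawn at 1 + k1 r^2 times it, then the intrinsics apply), "xyz" and "orientation" of the camera in the world. Camera axes: x right, y up, looking along -z (the intrinsics and any distortion apply to the point x, -y, -z); pixel columns grow to the right and rows downward; lengths in m; the calibration is good to about 2 mm. A picture is of the moment at which its call begins. camera_model takes no time and is no camera call.
- ctrl.close_job(): hands the job in, once; it reports no verdict.
The state is a dict: "time": time; "joint_positions": joint angles; "qd": joint speeds; "joint_torque": joint torques, N m; "position": TCP position; "tool_rot": TCP orientation; "ft_force": force on the tool from outside, world axes, zero at the start; "torque": the same for the moment, N m; "grip_width": opening from 0.0 (shut) to 1.0 (fully open).
Only numpy, scipy, OpenCV 4.12 (cv2) and the standard library are available. Lean on these libraries where they do the work, as an engineer would, in place of code of your own. Each camera call takes 0.05 s, during which the arm holds its last target.

### The job

Use the stand's lever to tip the trocar sleeves out of the wash basket so that all three end up in the drying tray, then set the basket back upright. After that clamp it with the T-bar screw: start it gently clockwise, and if it goes stiff early on the thread is crossed, so stop at once without forcing it, back it right off to its stop and start again; run it down until its shoulder is fully home. Leave all the other things on the bench where they are.

Things in the scene. Friction and masses are not known exactly. Their poses are not given: they have to be found in the camera images.
- stand: Tipping stand for a wash basket, fixed to the bench: base plate, thin grey cheek on its right (y -76 to -64 mm), thick grey clamp column on its left (y 107 to 143 mm), about 175 mm high. Origin: underside of the base, below the middle of the trunnion axis. x = pouring direction (roughly away from the robot), y = along the trunnion axis towards the clamp column, z up. Base spans x -115 to 5, y -109 to 153 mm.
- stand_pivot (a point): Middle of the basket's trunnion axis, 150 mm above the stand's origin, same axes. From here the axis of the clamp screw is at x -50, y 125 mm, vertical. The clamp's split ears reach from the column to x -78 mm; the upper ear's top is 15 mm above this point.
- cradle (a joint): Tilt of the steel scoop basket about the trunnion axis (rad): 0 upright on its rest, grows as the spout tips down over the tray, stop at 1.65. Friction holds it where it is left (0.2 to 0.35 N m, some 3 N at the lever grip). Basket 150 mm long at the rim, 108 wide, 80 deep; rim 30 mm above the axis, spout lip 95 mm ahead of it. The sleeves slide out by about 1.5.
- lever_grip (a point): White round cross grip on the basket's lever, right of the cheek: 19 mm diameter, parallel to the trunnion axis, from 91 to 157 mm right of the basket's middle; this point is on its axis, 126 mm right. The flat lever arm (16 x 8 mm) is 89 mm right. 105 mm from the trunnion axis; basket upright: 68 mm behind and 80 mm above it. Rigid with the basket, swings forward with cradle; turns between the fingers.
- tbar (a joint): Turn of the clamp screw (rad), clockwise from above positive: -0.85 backed right off on its retaining clip (stop), 2.00 home, shoulder on the ear (stop). Starts loose, 0 to 0.25. Feeds down 1.9 mm per rad. A good thread takes about 0.05 N m throughout. In many starts it is crossed: from about 0.6 on it drags the nut and stiffens. Backing off past -0.75 always frees it; then it runs well.
- tbar_grip (a point): White T-bar of the clamp screw, above the ear at the stand's left: bar 72 mm long, 14 wide, 22 high, on a stem 30 mm high with a 28 mm diameter shoulder at its foot. This point: middle of the bar, 11 mm below its top, on the screw axis, 206 to 212 mm above the bench (41 mm above the shoulder's underside). x along the bar, y across it, z up; turns with the screw. At joint value 0 the bar lies along the stand's x.
- nut (a joint): Turn of the square steel nut under the clamp's ears (rad), clockwise from above positive, spring-centred at 0 (1.5 N m per rad). Its long tail sticks out from under the ear towards the robot, seen from above, to 78 mm from the screw axis, 115 mm above the bench. Stays at 0 with a good thread; a crossed one drags it round; beyond 0.35 the thread is spoilt.
- tray: Shallow steel drying tray, open on top, 190 x 210 x 40 mm, walls and floor 4 mm, fixed to the bench in front of the stand, under the spout. Origin at the centre of its underside; x the 190 mm way (pouring direction), z up.
- sleeve_a: Trocar sleeve, loose in the basket (rearmost of three at the start, lying across the basket): 76 mm long, white head 24 mm diameter and 26 mm long, steel tube 12 mm diameter, 35 g. Origin on its axis at mid length.
- sleeve_b: Trocar sleeve, loose in the basket (middle of three at the start, lying across the basket): 76 mm long, white head 24 mm diameter and 26 mm long, steel tube 12 mm diameter, 35 g. Origin on its axis at mid length.
- sleeve_c: Trocar sleeve, loose in the basket (foremost of three at the start, lying across the basket): 76 mm long, white head 24 mm diameter and 26 mm long, steel tube 12 mm diameter, 35 g. Origin on its axis at mid length.
- bottle_a: Bystander: white plastic bottle, 60 mm diameter, 185 mm high; to be left where it stands. Origin at the centre of its underside.
- bottle_b: Bystander: amber bottle, 60 mm diameter, 160 mm high; to be left where it stands. Origin at the centre of its underside.
- jar: Bystander: clear jar with white lid, 68 mm diameter, 85 mm high; to be left where it stands. Origin at the centre of its underside.
- bowl: Bystander: steel bowl, 90 mm diameter, 40 mm high; to be left where it stands. Origin at the centre of its underside.
- brush: Bystander: cleaning brush, 170 mm long, lying; to be left where it stands. Origin at the centre of its underside.
- gallipot: Bystander: steel cup, 72 mm diameter, 55 mm high; to be left where it stands. Origin at the centre of its underside.
- rod_clamp: Bystander: small aluminium rod clamp with a black wing screw, about 85 x 34 x 34 mm; to be left where it stands. Origin at the centre of its underside.
- grasper: Bystander: hand instrument with pistol handle and long thin shaft, about 285 mm long, lying; to be left where it stands. Origin at the centre of its underside.

How it is judged:
By the outcome, as a careful person would: the job done as asked, in the order asked, and still so for the second after the job is handed in, with the robot touching nothing.
It also fails if it takes over 72 s, if anything falls off the work surface, if the arm or the gripper's body presses on something with over 40 N, if the wrist force passes 120 N, or if a joint passes its speed limit or range.

## Working session

There is one attempt and no reset: what is moved stays moved. The work goes in short steps, Python scripts to look and compute and a shell command to move; the robot and the scene stay as the last step left them, time stands still between calls to the robot, and variables do not carry over. Pictures are saved under pics/ and viewed, and the job is handed in when it is done.

```bash
ls; mkdir -p pics; python3 - <<'E'
from bench import ctrl
import cv2,numpy as np
np.set_printoptions(precision=4,suppress=True)
print(ctrl.get_state(), ctrl.tip_reach)
for n in("scene","top"):
    cv2.imwrite(f"pics/{n}0.png",ctrl.get_image(n)[:,:,::-1])
    print(n,ctrl.camera_model(n))
E
```

```text
pics
{'time': 0.0, 'joint_positions': array([ 1.2861,  0.3218, -0.0701,  1.4517,  0.0226,  1.3708, -0.0569]), 'qd': array([-0.0007, -0.0003,  0.0005,  0.001 ,  0.0014, -0.001 ,  0.0001]), 'joint_torque': array([  0.0006, -49.1288,  -0.4037, -31.2531,  -0.0638,   0.0437,
         0.0002]), 'position': array([ 0.1911, -0.6207,  0.2122]), 'tool_rot': array([-3.1047, -0.4673,  0.0007]), 'ft_force': array([-0.3168, -0.2832,  0.0159]), 'torque': array([-0.0113,  0.0215, -0.0129]), 'grip_width': 0.9970609715466628} 0.014
scene {'mtx': array([[430.46  ,   0.    , 279.3054],
       [  0.    , 430.46  , 206.5753],
       [  0.    ,   0.    ,   1.    ]]), 'k1': -0.02953324237113129, 'xyz': array([ 1.0535, -0.6826,  1.2708]), 'orientation': array([0.6091, 0.1741, 0.5731])}
top {'mtx': array([[536.7918,   0.    , 282.205 ],
       [  0.    , 536.7918, 212.1847],
       [  0.    ,   0.    ,   1.    ]]), 'k1': 0.04905577329288717, 'xyz': array([ 0.4936, -0.0212,  2.0296]), 'orientation': array([ 0.0527, -0.0407, -1.5584])}
```

View pics/scene0.png

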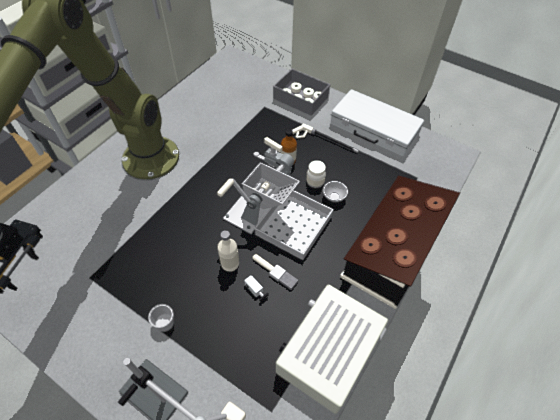

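View pics/top0.png

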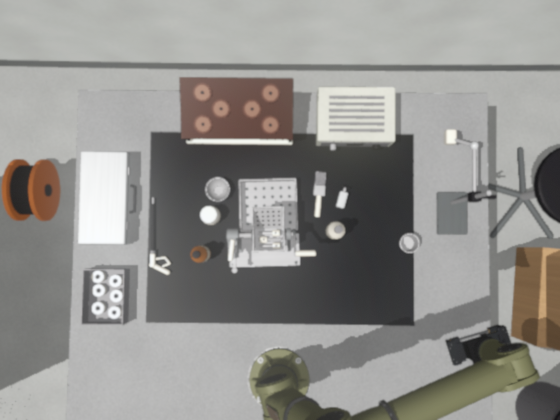

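The top view has world +x up and −y to the right. The stand is at about (265,245), the lever grip at about (307,254), the T-bar at about (233,242) and the tray at about (268,205). I'll enlarge the relevant regions next.

```bash
cat > h.py <<'E'
import numpy as np,cv2
from scipy.spatial.transform import Rotation as R
from bench import ctrl
np.set_printoptions(precision=4,suppress=True)
def proj(n,P):
    c=ctrl.camera_model(n);P=np.atleast_2d(P)
    p=(P-c["xyz"])@R.from_rotvec(c["orientation"]).as_matrix()
    s=np.c_[p[:,0],-p[:,1]]/(-p[:,2:3]); r2=(s**2).sum(1,keepdims=True)
    s=s*(1+c["k1"]*r2); return np.c_[s,np.ones(len(s))]@c["mtx"].T[:,:2]
def unproj(n,uv,z):
    c=ctrl.camera_model(n);uv=np.atleast_2d(uv).astype(float)
    d=cv2.undistortPoints(uv[:,None],c["mtx"],np.array([c["k1"],0,0,0]))[:,0]
    # k1 same convention
    d=np.c_[d[:,0],-d[:,1],-np.ones(len(d))]@R.from_rotvec(c["orientation"]).as_matrix().T
    return c["xyz"]+d*((z-c["xyz"][2])/d[:,2:3])
def crop(n,x0,y0,w,h,s,f,img=None,marks=None):
    im=ctrl.get_image(n)[:,:,::-1] if img is None else img
    im=cv2.resize(im[y0:y0+h,x0:x0+w],None,fx=s,fy=s,interpolation=cv2.INTER_CUBIC)
    if marks is not None:
        for u,v in marks: cv2.circle(im,(int((u-x0+.5)*s),int((v-y0+.5)*s)),2,(0,0,255),-1)
    cv2.imwrite(f,im)
E
python3 - <<'E'
from h import *
a=cv2.imread("pics/top0.png");crop("top",215,165,110,115,5,"pics/topc.png",a)
a=cv2.imread("pics/scene0.png");crop("scene",200,115,150,140,5,"pics/scenec.png",a)
E
```

```text
(no output)
```

View pics/topc.png

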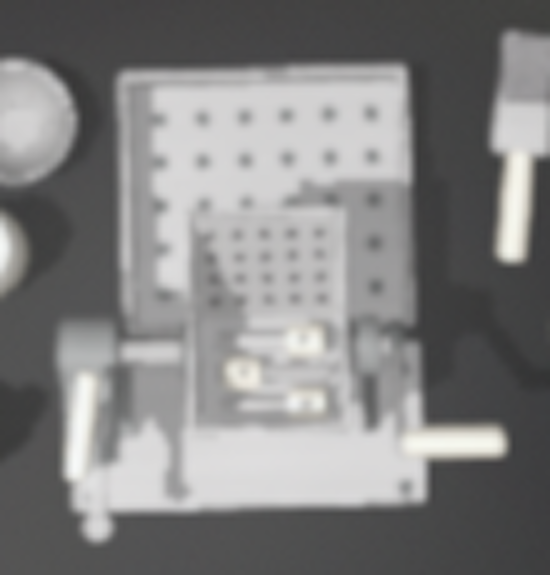

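View pics/scenec.png

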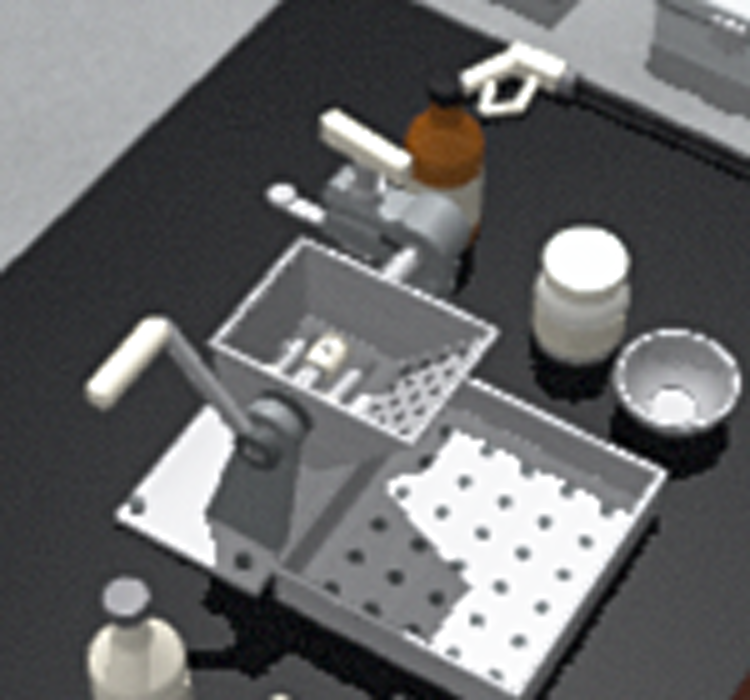

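```bash
cat > fit.py <<'E'
from h import *
from scipy.optimize import least_squares
def src(n,u,v):
    x0,y0={"top":(215,165),"scene":(200,115)}[n]; return ((u+.5)/5-.5+x0,(v+.5)/5-.5+y0)
obs=[("top",(428,500),(-115,-109,8)),("top",(75,512),(-115,153,8)),("top",(404,444),(-68,-91,230)),("top",(507,440),(-68,-157,230)),
("top",(193,212),(95,54,180)),("top",(345,208),(95,-54,180)),
("scene",(118,515),(-115,-109,8)),("scene",(97,395),(-68,-157,230)),("scene",(162,326),(-68,-91,230)),("scene",(497,332),(95,54,180)),("scene",(414,440),(95,-54,180)),
("scene",(305,240),(-55,54,180)),("scene",(212,343),(-55,-54,180))]
def res(p,full=False):
    x,y,t=p;M=np.array([[np.cos(t),-np.sin(t),0],[np.sin(t),np.cos(t),0],[0,0,1]])
    out=[]
    for n,uv,P in obs:
        q=M@np.array(P)/1e3+[x,y,0]; out.append(proj(n,q)[0]-src(n,*uv))
    return np.ravel(out)
s=least_squares(res,[.4,0,0],loss="soft_l1")
if __name__=="__main__":
    print(s.x, res(s.x).reshape(-1,2))
    x,y,t=s.x;M=np.array([[np.cos(t),-np.sin(t),0],[np.sin(t),np.cos(t),0],[0,0,1]])
    W=lambda P:M@np.array(P)/1e3+[x,y,0]
    print("screw",W((-50,125,209)),"grip",W((-68,-126,230)),"pivot",W((0,0,150)))
    a=unproj("top",[src("top",75,478),src("top",88,374)],.219);print("tbar top",a,a.mean(0),np.arctan2(*(a[1]-a[0])[1::-1]))
    # scene
    print("tbar scene",unproj("scene",[src("scene",325,120),src("scene",408,165)],.219))
    print("nut tail",unproj("top",src("top",97,525),.118), W((-128,125,115)))
    print("tray c",unproj("top",[src("top",120,72),src("top",407,68)],.04),unproj("scene",[src("scene",665,472),src("scene",525,697)],.04))
    print("bottle_a",unproj("top",(335.5,231),.185),"bottle_b",unproj("top",(200,254),.16), "jar",unproj("top",(209.5,215),.085))
E
python3 fit.py
```

```text
[0.5286 0.0415 0.0411] [[-0.6999 -0.0538]
 [ 0.0474 -0.4126]
 [-0.0759 -0.3166]
 [-0.9232 -0.0833]
 [-1.5193 -0.2341]
 [-0.6733 -0.3547]
 [-0.848  -0.057 ]
 [-0.4189  0.5803]
 [-0.8868  0.0911]
 [-0.1222 -0.1695]
 [-0.655   0.8952]
 [-0.2986 -0.0167]
 [ 0.2148  0.6078]]
screw [0.4735 0.1644 0.209 ] grip [ 0.4659 -0.0872  0.23  ] pivot [0.5286 0.0415 0.15  ]
tbar top [[0.4378 0.1682 0.219 ]
 [0.5077 0.1608 0.219 ]] [0.4727 0.1645 0.219 ] -0.10637258674476292
tbar scene [[0.4417 0.1624 0.219 ]
 [0.5115 0.1593 0.219 ]]
nut tail [[0.4017 0.1626 0.118 ]] [0.3956 0.1612 0.115 ]
tray c [[ 0.7342  0.1588  0.04  ]
 [ 0.7396 -0.055   0.04  ]] [[ 0.7321  0.1586  0.04  ]
 [ 0.7458 -0.0504  0.04  ]]
bottle_a [[ 0.541 -0.19   0.185]] bottle_b [[0.4563 0.2775 0.16  ]] jar [[0.5962 0.2581 0.085 ]]
```

```bash
cat > rel.py <<'E'
# rel(target xyz TCP world, tool-x yaw) -> row from measured pose, tool down
from h import *
def rel(p,yaw):
    s=ctrl.get_state();T=R.from_rotvec(s["tool_rot"])
    x=np.array([np.cos(yaw),np.sin(yaw),0]);z=np.array([0,0,-1.]);
    G=R.from_matrix(np.c_[x,np.cross(z,x),z])
    d=T.inv().apply(np.array(p)-s["position"])*1e3
    return np.r_[d.round(1),(T.inv()*G).as_rotvec().round(4)]
def st():
    s=ctrl.get_state();M=R.from_rotvec(s["tool_rot"]).as_matrix()
    print("t%.2f"%s["time"],"pos",s["position"],"xyaw %.4f"%np.arctan2(M[1,0],M[0,0]),"z",M[:,2],"F",s["ft_force"],"M",s["torque"],"w %.4f"%s["grip_width"],"q",s["joint_positions"])
E
python3 -c "
from rel import *
st()
print(rel((.466,-.087,.30),1.612))"
```

```text
t0.10 pos [ 0.1911 -0.6207  0.2123] xyaw 0.2988 z [-0.0006  0.0016 -1.    ] F [-0.2357 -0.2589 -0.7031] M [ 0.0017  0.0591 -0.0075] w 1.0012 q [ 1.2861  0.3218 -0.0701  1.4516  0.0226  1.3708 -0.0569]
[ 419.8    -429.3     -87.       -0.0016   -0.0011   -1.3132]
```

```bash
python3 -m handwheel '[[0,0,-60,0,0,0,-1],[38,-39,-87,0,0,-0.12,-1],[76,-78,-87,0,0,-0.24,-1],[114,-117,-87,0,0,-0.36,-1],[153,-156,-87,0,0,-0.48,-1],[191,-195,-87,0,0,-0.6,-1],[229,-234,-87,0,0,-0.72,-1],[267,-273,-87,0,0,-0.84,-1],[305,-312,-87,0,0,-0.96,-1],[343,-351,-87,0,0,-1.08,-1],[381,-390,-87,0,0,-1.2,-1],[419.8,-429.3,-87,-0.002,-0.001,-1.313,-1]]' 25; python3 -c "
from rel import *
st()
print(rel((.466,-.087,.225),1.612))"
```

```text
time: 1.6
position: [0.4664, -0.0858, 0.3]
tool_rot: [2.17, 2.268, -0.002]
ft_force: [1.1, -1.0, -0.4]
grip_width: 0.998
t1.60 pos [ 0.4664 -0.0858  0.3   ] xyaw 1.6151 z [ 0.0009 -0.0024 -1.    ] F [ 1.0934 -1.0199 -0.449 ] M [-0.0021 -0.1414 -0.0082] w 0.9982 q [ 0.7919 -0.0759 -0.623   1.7075 -0.0421  1.4946  0.2178]
[-1.     -0.5    75.      0.0008  0.0025  0.0031]
```

```bash
python3 -m handwheel '[[0,0,30,0,0,0,-1],[-1,-1,58,0,0,0,-1],[-1,-1,75,0,0,0,-1],[-1,-1,75,0,0,0,-1]]'; python3 -c "
from rel import *
st()
crop('scene',200,90,150,140,5,'pics/s1.png')"
```

```text
time: 2.1
position: [0.4644, -0.0885, 0.2242]
tool_rot: [-2.176, -2.266, 0.003]
ft_force: [-0.4, -0.9, 0.7]
grip_width: 1.002
t2.10 pos [ 0.4644 -0.0885  0.2242] xyaw 1.6115 z [-0.0013 -0.001  -1.    ] F [-0.4326 -0.8593  0.7136] M [ 0.0185 -0.1032 -0.0111] w 1.0020 q [ 0.7893 -0.0473 -0.6315  1.835  -0.0274  1.346   0.2052]
```

View pics/s1.png

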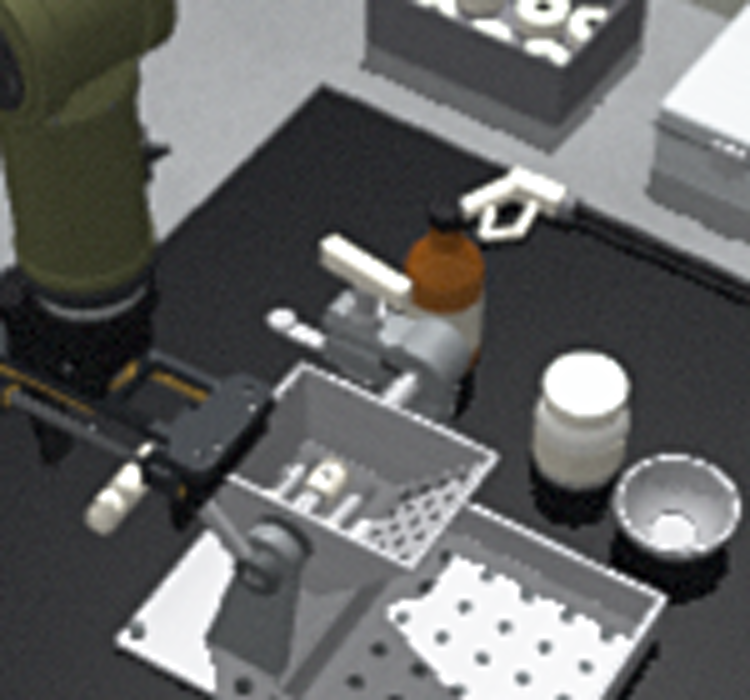

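The white grip at about (120,495) in the crop runs between the open fingers. I'll close on it.

```bash
python3 -m handwheel '[[0,0,0,0,0,0,1],[0,0,0,0,0,0,1],[0,0,0,0,0,0,1],[0,0,0,0,0,0,1],[0,0,0,0,0,0,1],[0,0,0,0,0,0,1]]' 20; python3 -c "
from rel import *
st()
s=ctrl.get_state();x=s['position'];px=np.array([.5286,.0415,.15])
# in stand frame
t=.0411;M=np.array([[np.cos(t),-np.sin(t),0],[np.sin(t),np.cos(t),0],[0,0,1]])
print((M.T@(x-px)*1e3))
"
```

```text
time: 2.9
position: [0.4652, -0.0886, 0.2252]
tool_rot: [2.174, 2.265, -0.001]
ft_force: [-0.2, -0.0, 0.2]
grip_width: 0.404
t2.90 pos [ 0.4652 -0.0886  0.2252] xyaw 1.6118 z [ 0.0009 -0.0019 -1.    ] F [-0.1969 -0.0315  0.1751] M [ 0.0023 -0.0816 -0.082 ] w 0.4039 q [ 0.7891 -0.0481 -0.6315  1.8335 -0.0273  1.3458  0.2052]
[ -68.6481 -127.3379   75.2185]
```

```bash
python3 -m handwheel '[[0,0,0,0,0,0,1],[0,0,0,0,0,0,1],[0,0,0,0,0,0,1],[0,0,0,0,0,0,1]]' 20; python3 -c "
from rel import *
st()
# arc rows: tool y = ? stand x
s=ctrl.get_state();M=R.from_rotvec(s['tool_rot']).as_matrix();print(M)
for th in np.arange(0,1.66,.11):
    a=np.arctan2(80,-68)-th; print('%.2f dy %.1f dz %.1f'%(th,105*np.cos(a)+68,-(105*np.sin(a)-80)))
"
```

```text
time: 3.4
position: [0.4672, -0.0885, 0.2255]
tool_rot: [2.171, 2.263, 0.004]
ft_force: [5.1, 0.3, -2.8]
grip_width: 0.172
t3.40 pos [ 0.4672 -0.0885  0.2255] xyaw 1.6121 z [ 0.0054 -0.0019 -1.    ] F [ 5.0735  0.2572 -2.7814] M [-0.0526 -1.3617 -0.0507] w 0.1718 q [ 0.789  -0.0477 -0.6318  1.8326 -0.0278  1.342   0.2053]
[[-0.0413  0.9991  0.0054]
 [ 0.9991  0.0413 -0.0019]
 [-0.0022  0.0053 -1.    ]]
0.00 dy -0.0 dz -0.0
0.11 dy 9.2 dz -7.0
0.22 dy 19.1 dz -12.9
0.33 dy 29.6 dz -17.7
0.44 dy 40.6 dz -21.3
0.55 dy 51.8 dz -23.7
0.66 dy 63.3 dz -24.9
0.77 dy 74.9 dz -24.8
0.88 dy 86.3 dz -23.4
0.99 dy 97.6 dz -20.7
1.10 dy 108.5 dz -16.9
1.21 dy 118.8 dz -11.9
1.32 dy 128.6 dz -5.7
1.43 dy 137.7 dz 1.4
1.54 dy 145.9 dz 9.6
1.65 dy 153.1 dz 18.5
```

```bash
python3 -m handwheel '[[0,2,0,0,0,0,1],[0,3,0,0,0,0,1],[0,3,0,0,0,0,1]]' 20; python3 -c "
from rel import *
st()
crop('scene',200,90,150,140,5,'pics/s2.png')"
```

```text
time: 3.78
position: [0.4673, -0.0885, 0.2253]
tool_rot: [2.175, 2.266, -0.004]
ft_force: [-4.1, 1.0, 5.7]
grip_width: 0.172
t3.77 pos [ 0.4673 -0.0885  0.2253] xyaw 1.6116 z [-0.0014 -0.002  -1.    ] F [-4.1307  0.9531  5.7076] M [0.0437 0.9582 0.0141] w 0.1719 q [ 0.7872 -0.0407 -0.6337  1.8274 -0.0225  1.3481  0.1997]
```

View pics/s2.png

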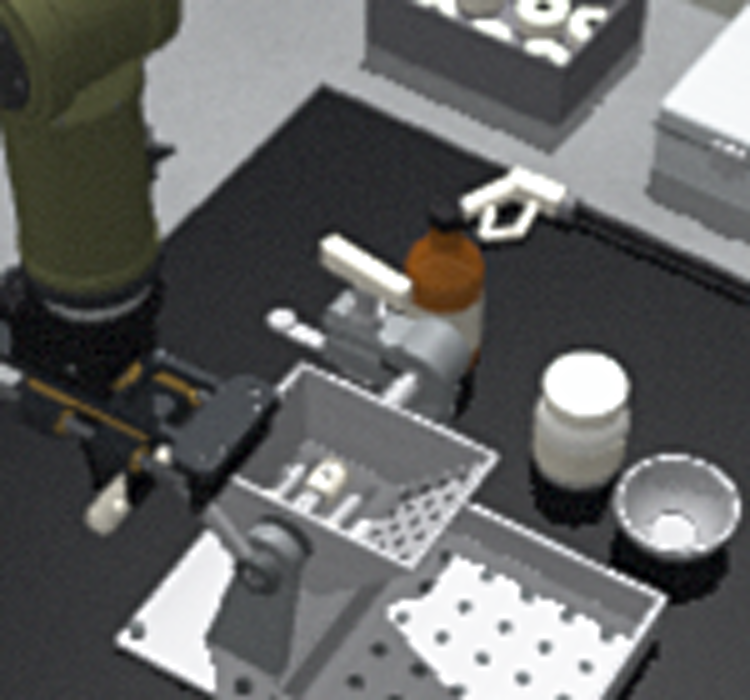

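```bash
python3 -m handwheel '[[0,4.5,-3.7,0,0,0,1],[0,9.2,-7,0,0,0,1],[0,19.1,-12.9,0,0,0,1],[0,29.6,-17.7,0,0,0,1],[0,40.6,-21.3,0,0,0,1],[0,51.8,-23.7,0,0,0,1],[0,63.3,-24.9,0,0,0,1],[0,74.9,-24.8,0,0,0,1],[0,86.3,-23.4,0,0,0,1],[0,97.6,-20.7,0,0,0,1],[0,97.6,-20.7,0,0,0,1]]' 20; python3 -c "
from rel import *
st()
crop('scene',200,90,150,140,5,'pics/s3.png')"
```

```text
time: 5.2
position: [0.571, -0.0843, 0.2496]
tool_rot: [2.167, 2.259, 0.011]
ft_force: [3.8, -1.0, 10.4]
grip_width: 0.006
t5.20 pos [ 0.571  -0.0843  0.2496] xyaw 1.6121 z [ 0.0133 -0.0026 -0.9999] F [ 3.7851 -1.0144 10.4485] M [-0.0967 -1.2328 -0.0239] w 0.0055 q [ 0.6917  0.1935 -0.6757  1.5762  0.1246  1.4015  0.047 ]
```

View pics/s3.png

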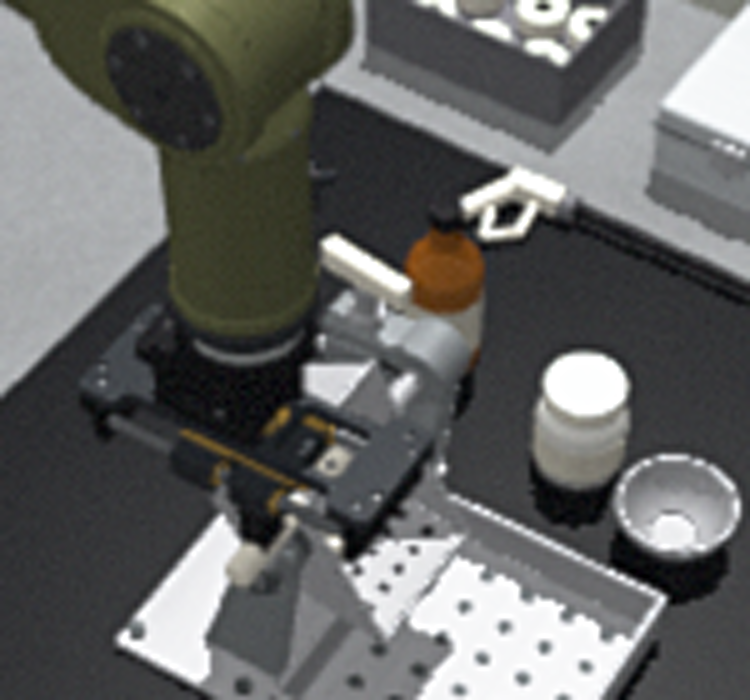

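The fingers rode up and closed above the grip. The basket is partly tilted, with the grip's outer end at about (240,570) in the crop. I'll work out the tilt and regrasp deeper.

```bash
cat >> rel.py <<'E'
px=np.array([.5286,.0415,.15]);tt=.0411
Ms=np.array([[np.cos(tt),-np.sin(tt),0],[np.sin(tt),np.cos(tt),0],[0,0,1]])
def W(P): return Ms@np.array(P)/1e3+px   # pivot frame mm -> world
def gripP(th,y=-126):
    a=np.arctan2(80,-68)-th; return W((105*np.cos(a),y,105*np.sin(a)))
E
python3 -c "
from rel import *
im=cv2.imread('pics/s3.png')
mk=[]
for th in (.7,.8,.9,1.0):
    for y in(-157,-120): 
        u=proj('scene',gripP(th,y))[0]; print(th,y,(u-[200,90]+.5)*5, gripP(th))
crop('top',215,165,110,115,5,'pics/t3.png')
"
```

```text
0.7 -157 [183.8379 545.6551] [ 0.5333 -0.0844  0.255 ]
0.7 -120 [219.2042 503.5605] [ 0.5333 -0.0844  0.255 ]
0.8 -157 [198.5792 553.6779] [ 0.5438 -0.084   0.2545]
0.8 -120 [233.8095 511.3761] [ 0.5438 -0.084   0.2545]
0.9 -157 [213.351 562.72 ] [ 0.5542 -0.0836  0.253 ]
0.9 -120 [248.42   520.2245] [ 0.5542 -0.0836  0.253 ]
1.0 -157 [227.9745 572.6764] [ 0.5643 -0.0831  0.2504]
1.0 -120 [262.8592 530.0032] [ 0.5643 -0.0831  0.2504]
```

View pics/t3.png

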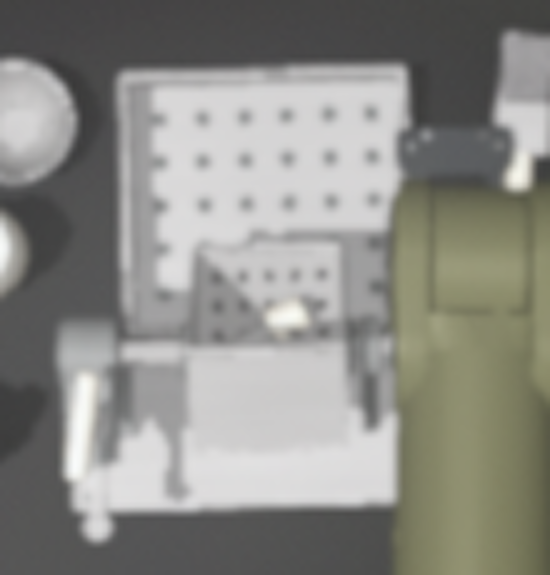

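```bash
python3 -c "
from rel import *
def rot(P,th): x,y,z=P; return (x*np.cos(th)+z*np.sin(th),y,-x*np.sin(th)+z*np.cos(th))
for th in (.7,.8,.9,1.0,1.1,1.2):
    print(th,[((proj('top',W(rot(P,th)))[0]-[215,165]+.5)*5).round() for P in((95,54,30),(95,-54,30),(-55,54,30),(-55,54,-50))],((proj('scene',W(rot((95,-54,30),th)))[0]-[200,90]+.5)*5).round())
"
python3 - <<'E'
import sys;sys.path.insert(0,'.')
from h import *
crop('scene',230,160,70,60,11,'pics/s3b.png')
E
```

```text
0.7 [array([192., 222.]), array([343., 218.]), array([188., 382.]), array([195., 456.])] [406. 630.]
0.8 [array([193., 229.]), array([343., 225.]), array([187., 373.]), array([194., 456.])] [400. 635.]
0.9 [array([194., 237.]), array([343., 232.]), array([187., 364.]), array([194., 455.])] [393. 638.]
1.0 [array([195., 246.]), array([344., 241.]), array([187., 355.]), array([193., 453.])] [385. 641.]
1.1 [array([196., 256.]), array([344., 251.]), array([186., 345.]), array([192., 450.])] [377. 643.]
1.2 [array([197., 266.]), array([344., 262.]), array([186., 336.]), array([192., 446.])] [367. 644.]
```

View pics/s3b.png

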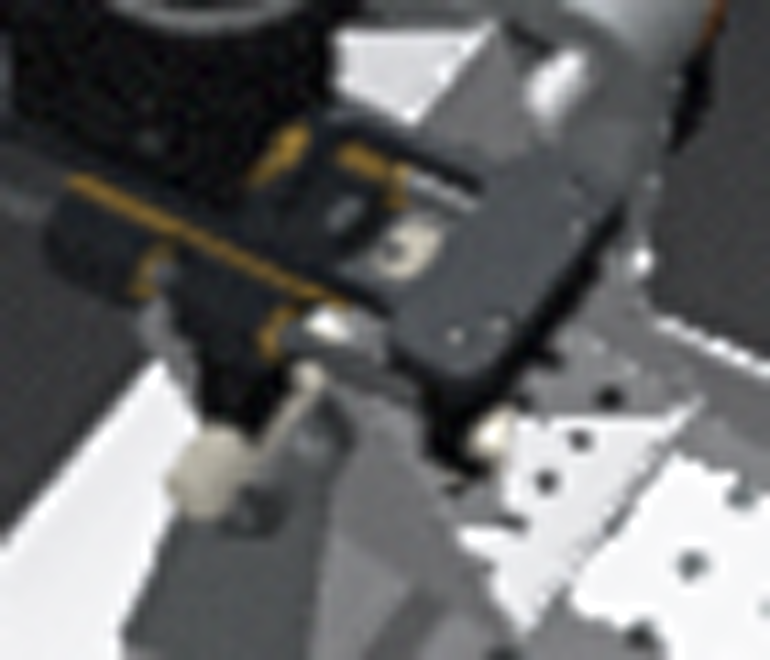

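```bash
python3 - <<'E'
from rel import *
import json
s=ctrl.get_state();p=s["position"]
f=lambda P:((proj('scene',P)[0]-[230,160]+.5)*11).round()
print("tcp",f(p),"tip",f(p-[0,0,.014]),"up51",f(p+[0,0,.05]))
for th in(.95,1.0,1.05): print(th,f(gripP(th,-157)),f(gripP(th)),f(gripP(th,-91)),gripP(th))
E
```

```text
tcp [253. 426.] tip [255. 457.] up51 [245. 311.]
0.95 [156. 479.] [220. 400.] [291. 313.] [ 0.5593 -0.0833  0.2519]
1.0 [172. 490.] [236. 411.] [307. 324.] [ 0.5643 -0.0831  0.2504]
1.05 [187. 502.] [252. 423.] [322. 336.] [ 0.5693 -0.0829  0.2488]
```

```bash
python3 -m handwheel '[[0,0,-10,0,0,0,1],[0,0,-25,0,0,0,1],[0,0,-40,0,0,0,-1],[0,0,-40,0,0,0,-1],[0,0,-40,0,0,0,-1],[0,0,-40,0,0,0,-1],[0,0,-40,0,0,0,-1],[0,0,-40,0,0,0,-1],[0,0,-40,0,0,0,-1]]' 25; python3 - <<'E'
from rel import *
st()
crop('scene',215,140,90,80,9,'pics/s4.png')
E
```

```text
time: 6.48
position: [0.5657, -0.0843, 0.2859]
tool_rot: [2.174, 2.265, -0.001]
ft_force: [1.1, -0.7, -0.1]
grip_width: 0.717
t6.47 pos [ 0.5657 -0.0843  0.2859] xyaw 1.6119 z [ 0.0009 -0.0019 -1.    ] F [ 1.1451 -0.7154 -0.0958] M [-0.0125 -0.0934 -0.0498] w 0.7172 q [ 0.6926  0.1801 -0.6766  1.5174  0.1147  1.4829  0.055 ]
```

View pics/s4.png

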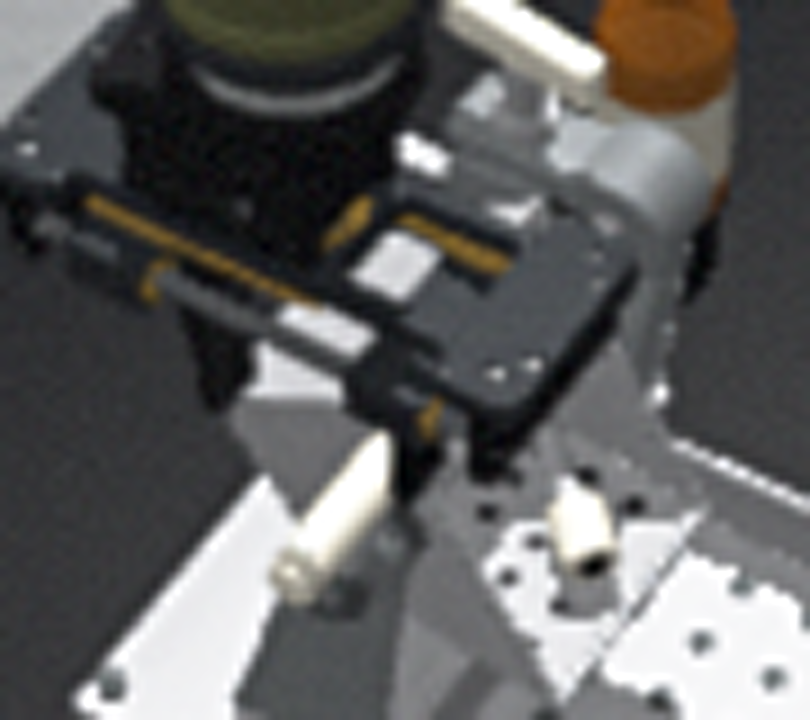

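```bash
python3 - <<'E'
from rel import *
s=ctrl.get_state();p=s["position"];M=R.from_rotvec(s["tool_rot"]).as_matrix()
f=lambda P:((proj('scene',P)[0]-[215,140]+.5)*9).round()
for y in(-.031,.031,-.043,.043): print(y,f(p+M@[0,y,.014]),f(p+M@[0.01,y,.014]),f(p+M@[-0.01,y,.014]))
crop('scene',215,140,90,80,9,'pics/s5.png',marks=[proj('scene',p+M@[x,y,z])[0] for y in(-.031-.006,.031+.006) for x in (-.01,.01) for z in (-.02,.014)]+[proj('scene',gripP(1.0,y))[0] for y in(-157,-126,-91)])
st()
E
```

```text
-0.031 [248. 441.] [265. 421.] [230. 462.]
0.031 [407. 521.] [423. 500.] [390. 542.]
-0.043 [217. 426.] [235. 406.] [200. 446.]
0.043 [438. 537.] [455. 516.] [421. 558.]
t6.58 pos [ 0.5657 -0.0843  0.286 ] xyaw 1.6118 z [ 0.0009 -0.0019 -1.    ] F [-0.1762  0.2966  0.4452] M [-0.0351 -0.0558 -0.0088] w 0.8098 q [ 0.6926  0.1801 -0.6767  1.5173  0.1147  1.4829  0.0549]
```

View pics/s5.png

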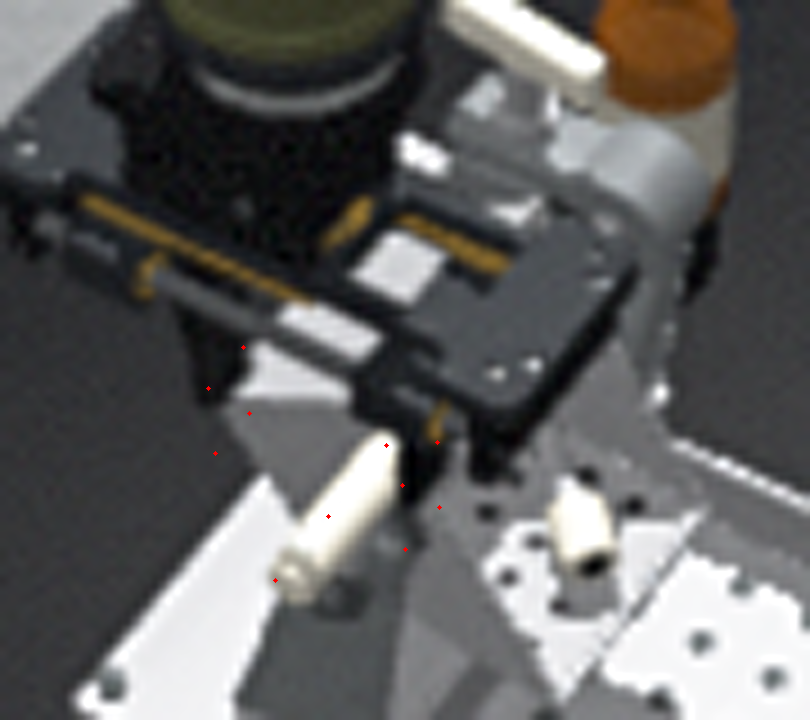

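```bash
python3 -m handwheel '[[0,0,15,0,0,0,-1],[0,0,30,0,0,0,-1],[0,0,42,0,0,0,-1],[0,0,52,0,0,0,-1],[0,0,52,0,0,0,-1]]' 30; python3 - <<'E'
from rel import *
st()
crop('scene',215,140,90,80,9,'pics/s6.png')
E
```

```text
time: 7.2
position: [0.5652, -0.0844, 0.2329]
tool_rot: [2.175, 2.266, -0.003]
ft_force: [0.3, -0.4, 0.8]
grip_width: 1.001
t7.20 pos [ 0.5652 -0.0844  0.2329] xyaw 1.6118 z [-0.0007 -0.0015 -1.    ] F [ 0.2891 -0.4019  0.8126] M [-0.0154 -0.0952 -0.0107] w 1.0014 q [ 0.6916  0.2001 -0.6744  1.6028  0.1283  1.3839  0.044 ]
```

View pics/s6.png

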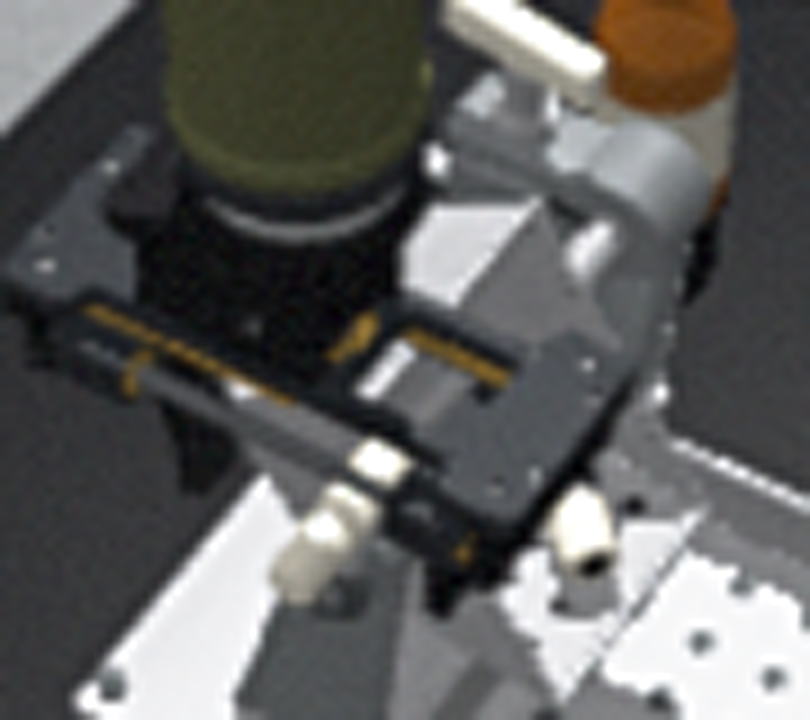

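```bash
python3 -m handwheel '[[0,0,8,0,0,0,-1],[0,0,13,0,0,0,0.5],[0,0,13,0,0,0,1],[0,0,13,0,0,0,1],[0,0,13,0,0,0,1],[0,0,13,0,0,0,1],[0,0,13,0,0,0,1],[0,0,13,0,0,0,1],[0,0,13,0,0,0,1],[0,0,13,0,0,0,1],[0,0,13,0,0,0,1]]' 30; python3 - <<'E'
from rel import *
st()
crop('scene',215,140,90,80,9,'pics/s7.png')
E
```

```text
time: 8.62
position: [0.5666, -0.0844, 0.2216]
tool_rot: [2.173, 2.264, 0.001]
ft_force: [3.7, 1.0, 3.4]
grip_width: 0.209
t8.62 pos [ 0.5666 -0.0844  0.2216] xyaw 1.6119 z [ 0.0031 -0.002  -1.    ] F [3.6596 0.9889 3.3713] M [-0.0084 -0.8975  0.0249] w 0.2095 q [ 0.6905  0.206  -0.674   1.6197  0.133   1.3587  0.0403]
```

View pics/s7.png

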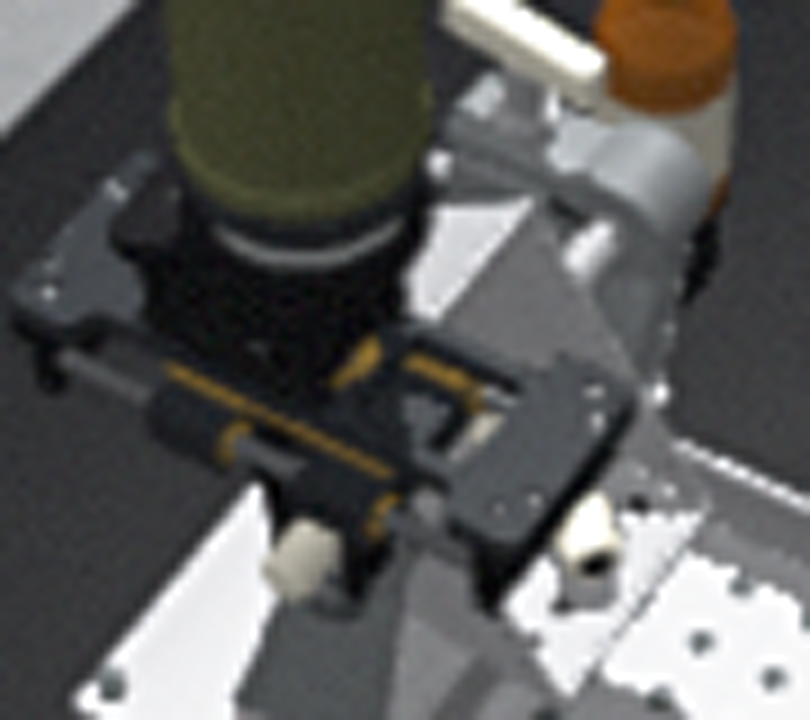

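```bash
python3 -m handwheel '[[0,5,2,0,0,0,1],[0,10.5,3.7,0,0,0,1],[0,20,8.4,0,0,0,1],[0,28.7,14.1,0,0,0,1],[0,37,20.6,0,0,0,1],[0,43,26.3,0,0,0,1],[0,47.5,30.9,0,0,0,1],[0,47.5,30.9,0,0,0,1],[0,47.5,30.9,0,0,0,1]]' 30; python3 - <<'E'
from rel import *
st()
crop('scene',200,115,150,120,5,'pics/s8.png')
crop('top',215,165,110,115,5,'pics/t8.png')
E
```

```text
time: 9.8
position: [0.6117, -0.0826, 0.1888]
tool_rot: [-2.175, -2.266, 0.005]
ft_force: [-4.3, -0.7, -1.8]
grip_width: 0.203
t9.80 pos [ 0.6117 -0.0826  0.1888] xyaw 1.6117 z [-0.0029 -0.0016 -1.    ] F [-4.344  -0.691  -1.7939] M [-0.0391  0.9669  0.0262] w 0.2028 q [ 0.6244  0.3342 -0.6635  1.5501  0.211   1.3327 -0.0218]
```

View pics/s8.png

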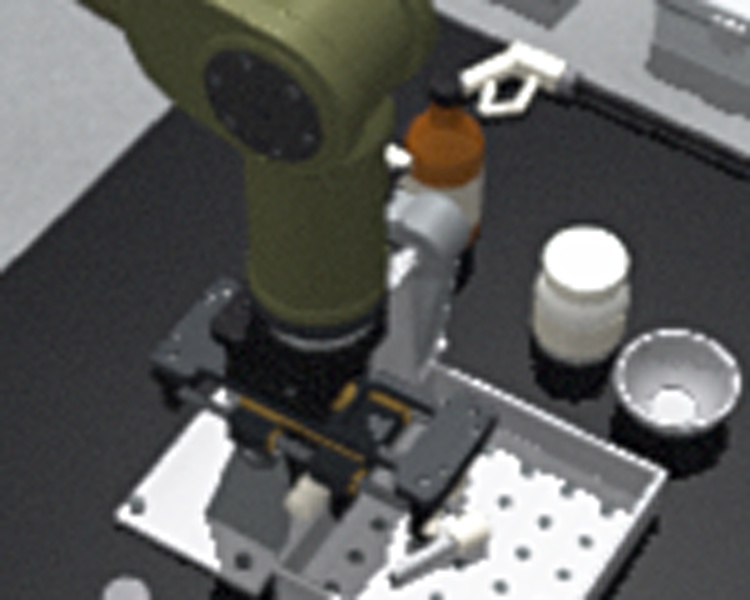

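View pics/t8.png

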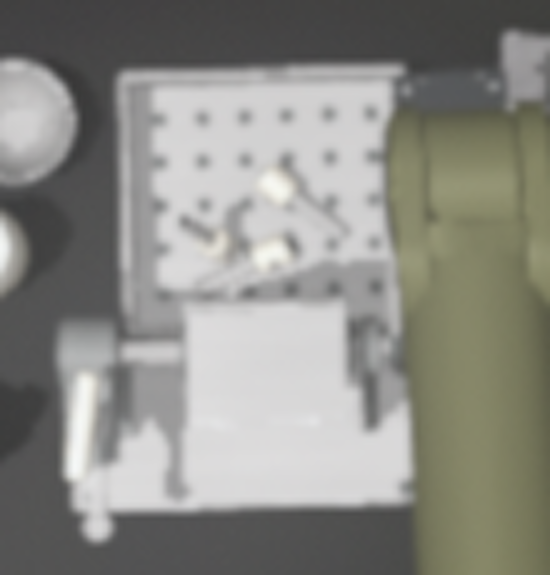

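All three sleeves are in the tray, with heads at (275,185), (275,252) and (210,245) in the top crop. Next I'll bring the basket back upright.

```bash
python3 -m handwheel '[[0,-4,-4,0,0,0,1],[0,-10,-8.8,0,0,0,1],[0,-20,-16.5,0,0,0,1],[0,-31,-22.9,0,0,0,1],[0,-42.5,-28,0,0,0,1],[0,-54.6,-31.7,0,0,0,1],[0,-67,-33.9,0,0,0,1],[0,-79.6,-34.6,0,0,0,1],[0,-92,-33.8,0,0,0,1],[0,-104.5,-31.5,0,0,0,1],[0,-116.6,-27.7,0,0,0,1],[0,-128,-22.5,0,0,0,1]]' 30; python3 - <<'E'
from rel import *
st()
s=ctrl.get_state();print((Ms.T@(s['position']-px)*1e3))
E
```

```text
time: 11.4
position: [0.4898, -0.0874, 0.2181]
tool_rot: [2.165, 2.258, 0.01]
ft_force: [4.7, 0.3, 5.1]
grip_width: 0.208
t11.40 pos [ 0.4898 -0.0874  0.2181] xyaw 1.6130 z [ 0.0142 -0.0048 -0.9999] F [4.7031 0.3006 5.1133] M [ 0.1944 -1.607   0.0312] w 0.2076 q [ 0.7844  0.0062 -0.6597  1.8044  0.007   1.3176  0.1653]
[ -44.0707 -127.1525   68.0804]
```

```bash
python3 -m handwheel '[[0,-4,2,0,0,0,1],[0,-10,6,0,0,0,1],[0,-17,11,0,0,0,1],[0,-22,15,0,0,0,1],[0,-25,17,0,0,0,1],[0,-25,17,0,0,0,1]]' 30; python3 - <<'E'
from rel import *
st()
s=ctrl.get_state();print((Ms.T@(s['position']-px)*1e3))
crop('scene',200,115,150,120,5,'pics/s9.png')
crop('top',215,165,110,115,5,'pics/t9.png')
E
```

```text
time: 12.15
position: [0.4676, -0.0882, 0.2013]
tool_rot: [2.162, 2.256, 0.015]
ft_force: [10.8, 1.5, 14.0]
grip_width: 0.21
t12.15 pos [ 0.4676 -0.0882  0.2013] xyaw 1.6133 z [ 0.0183 -0.0043 -0.9998] F [10.7794  1.4749 13.9622] M [ 0.447  -2.7387  0.0561] w 0.2098 q [ 0.8001 -0.0436 -0.6464  1.8777 -0.0258  1.28    0.2037]
[ -66.2516 -127.0939   51.3386]
```

View pics/s9.png

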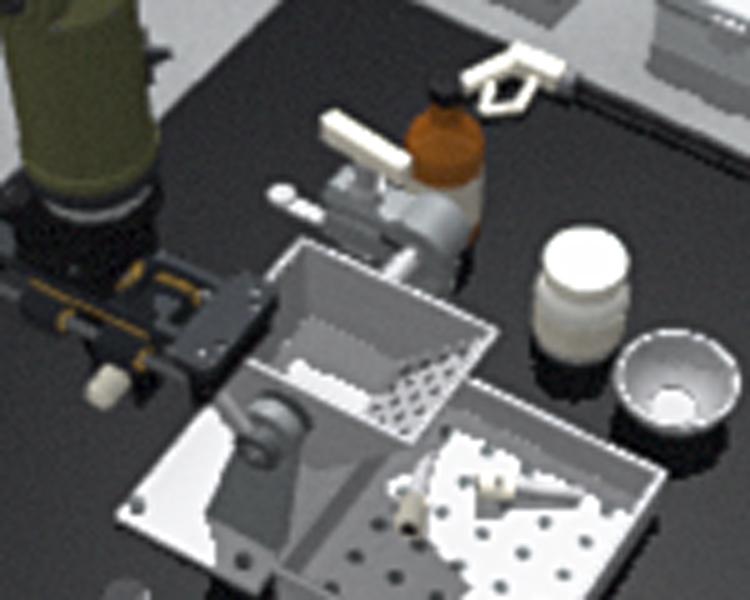

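View pics/t9.png

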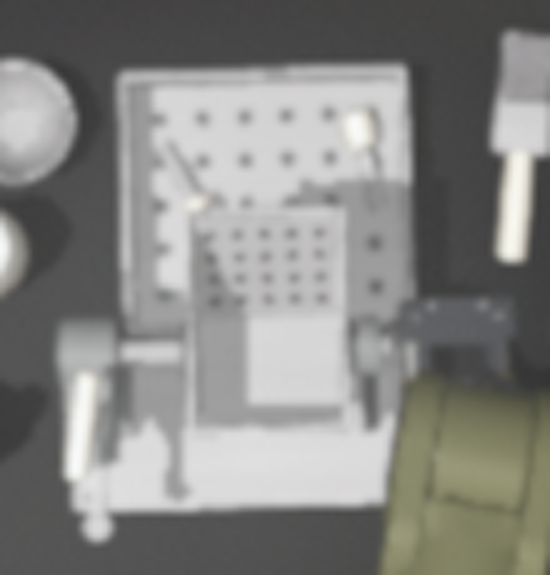

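```bash
python3 -m handwheel '[[0,2,-3,0,0,0,1],[0,2,-3,0,0,0,1],[0,2,-3,0,0,0,-1],[0,2,-3,0,0,0,-1],[0,2,-3,0,0,0,-1],[0,2,-3,0,0,0,-1],[0,2,-3,0,0,0,-1],[0,2,-3,0,0,0,-1],[0,2,-3,0,0,0,-1]]' 30; python3 - <<'E'
from rel import *
st()
print(rel((.4735,.164,.32),-.106+np.pi))
E
```

```text
time: 13.38
position: [0.4623, -0.0887, 0.1985]
tool_rot: [2.174, 2.265, -0.001]
ft_force: [0.2, -0.1, -0.7]
grip_width: 0.92
t13.38 pos [ 0.4623 -0.0887  0.1985] xyaw 1.6118 z [ 0.0008 -0.0019 -1.    ] F [ 0.1953 -0.1046 -0.7218] M [-0.0317 -0.0676 -0.0523] w 0.9195 q [ 0.7997 -0.0374 -0.6459  1.8786 -0.0216  1.2919  0.201 ]
[ 251.8      21.6    -122.       -0.0008    0.0021   -1.4238]
```

```bash
python3 -m handwheel '[[0,0,-40,0,0,0,-1],[0,2,-90,0,0,0,-1],[28,4,-105,0,0,-0.16,-1],[56,6,-105,0,0,-0.32,-1],[84,8,-105,0,0,-0.48,-1],[112,10,-105,0,0,-0.64,-1],[140,12,-105,0,0,-0.8,-1],[168,14,-105,0,0,-0.96,-1],[196,16,-105,0,0,-1.12,-1],[224,18,-105,0,0,-1.28,-1],[252,21.6,-105,0,0.002,-1.424,-1],[252,21.6,-105,0,0.002,-1.424,-1]]' 15; python3 - <<'E'
from rel import *
st()
print(rel((.4735,.164,.18),-.106+np.pi))
crop('scene',215,80,110,100,7,'pics/s10.png')
crop('scene',200,135,150,120,5,'pics/s10b.png')
E
```

```text
time: 14.88
position: [0.473, 0.1667, 0.3031]
tool_rot: [-0.159, -3.137, -0.001]
ft_force: [-0.3, -0.5, 0.8]
grip_width: 1.001
t14.88 pos [0.473  0.1667 0.3031] xyaw 3.0403 z [-0.0005  0.0006 -1.    ] F [-0.3328 -0.494   0.7848] M [ 0.0546 -0.1223 -0.0377] w 1.0009 q [ 0.4983  0.0044 -0.8811  1.6384  0.0027  1.5006  1.0866]
[ -0.8     -2.7    123.1      0.0006  -0.0005   0.0047]
```

View pics/s10.png

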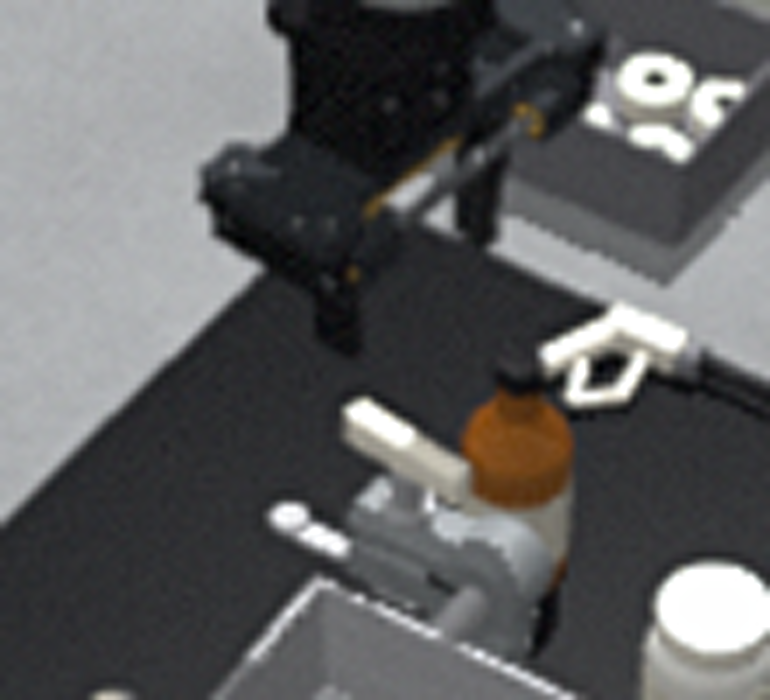

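View pics/s10b.png

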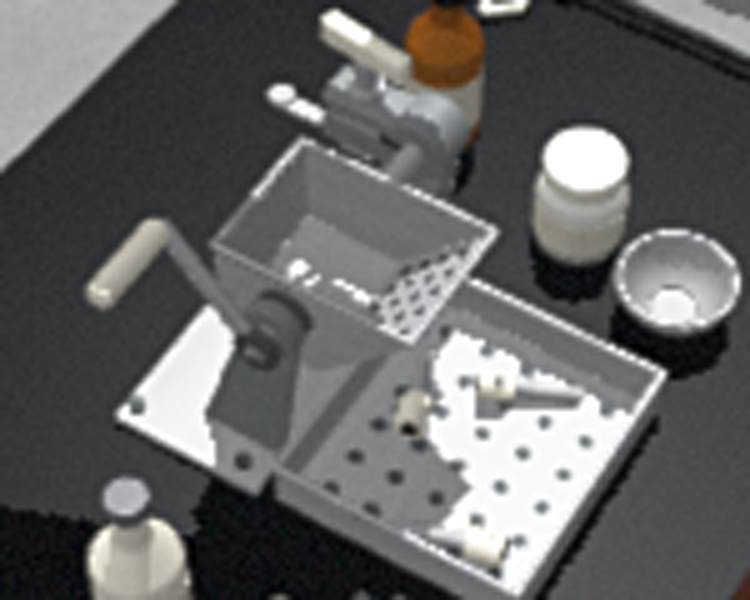

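Three sleeves are visible in the tray, at (495,385), (410,410) and (485,550). The basket is upright. I'll use the finger tips at (340,350) and (478,245) to check the real tip height.

```bash
python3 - <<'E'
from rel import *
s=ctrl.get_state();p=s["position"];M=R.from_rotvec(s["tool_rot"]).as_matrix()
f=lambda P:((proj('scene',P)[0]-[215,80]+.5)*7).round()
for z in (.014,.0,-.01): print(z,[f(p+M@[x,y,z]) for y in(-.05,.05) for x in (-.0095,.0095)])
crop('top',150,190,130,90,6,'pics/t10.png')
E
```

```text
0.014 [array([351., 401.]), array([319., 381.]), array([490., 285.]), array([459., 267.])]
0.0 [array([350., 379.]), array([319., 359.]), array([491., 263.]), array([460., 245.])]
-0.01 [array([350., 362.]), array([318., 343.]), array([491., 247.]), array([460., 229.])]
```

View pics/t10.png

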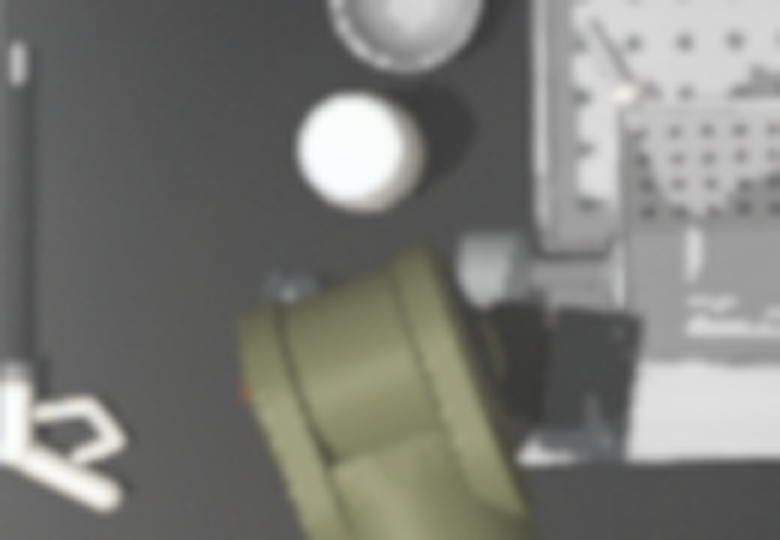

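```bash
python3 -m handwheel '[[-0.8,-2,40,0,0,0,-1],[-0.8,-2.2,80,0,0,0,-1],[-0.8,-2.2,105,0,0,0.005,-1],[-0.8,-2.2,118.5,0,0,0.005,-1],[-0.8,-2.2,118.5,0,0,0.005,-1]]' 15; python3 - <<'E'
from rel import *
st()
crop('scene',215,90,110,100,7,'pics/s11.png')
E
```

```text
time: 15.65
position: [0.4739, 0.161, 0.1842]
tool_rot: [-0.176, -3.135, 0.002]
ft_force: [0.2, 0.5, 0.6]
grip_width: 1.003
t15.65 pos [0.4739 0.161  0.1842] xyaw 3.0294 z [-0.0014 -0.001  -1.    ] F [0.2183 0.4687 0.5541] M [ 0.0984 -0.1529  0.0186] w 1.0034 q [ 0.482   0.0747 -0.889   1.8274  0.0611  1.2693  1.0347]
```

View pics/s11.png

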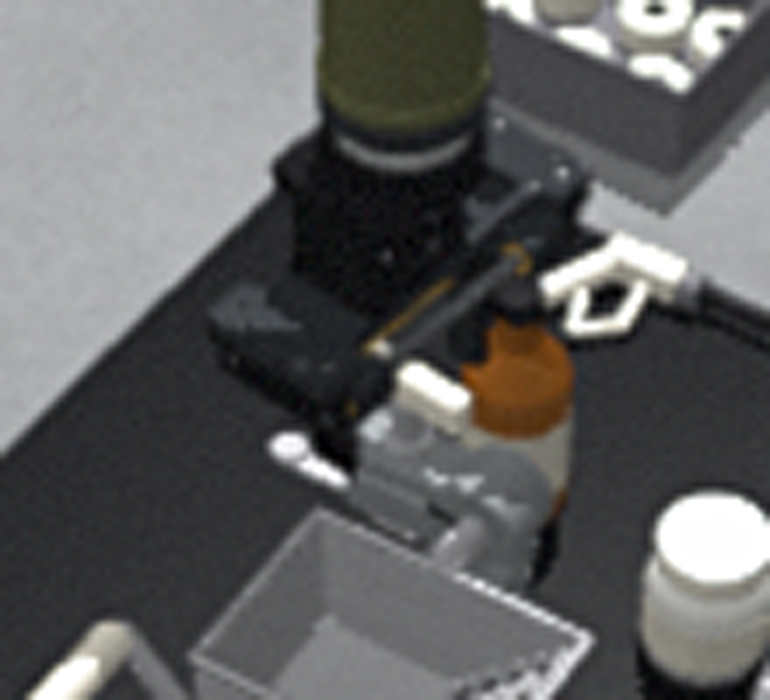

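```bash
python3 -m handwheel '[[0,1,0,0,0,0.0,-0.2],[0,1,0,0,0,0.0,0.2]]' 15; python3 - <<'E'
from rel import *
st()
E
```

```text
time: 15.95
position: [0.4747, 0.1631, 0.1855]
tool_rot: [0.174, 3.135, -0.0]
ft_force: [0.2, -0.2, -0.4]
grip_width: 0.853
t15.95 pos [0.4747 0.1631 0.1855] xyaw 3.0309 z [ 0.0013 -0.0004 -1.    ] F [ 0.2319 -0.2307 -0.4229] M [ 0.0838 -0.1098  0.0065] w 0.8525 q [ 0.4798  0.0752 -0.8909  1.8246  0.0621  1.2692  1.032 ]
```

```bash
python3 -m handwheel '[[0,0.5,0,0,0,0,0.6],[0,0.5,0,0,0,0,1],[0,0.5,0,0,0,0,1],[0,0.5,0,0,0,0,1],[0,0.5,0,0,0,0,1],[0,0.5,0,0,0,0,1],[0,0.5,0,0,0,0,1],[0,0.5,0,0,0,0,1],[0,0.5,0,0,0,0,1],[0,0.5,0,0,0,0,1]]' 20; python3 - <<'E'
from rel import *
st()
E
```

```text
time: 17.2
position: [0.4743, 0.1639, 0.1846]
tool_rot: [-0.173, -3.137, -0.0]
ft_force: [0.8, 2.8, -0.8]
grip_width: 0.19
t17.20 pos [0.4743 0.1639 0.1846] xyaw 3.0312 z [-0.      0.0002 -1.    ] F [ 0.7627  2.7645 -0.8199] M [ 0.7859 -0.316  -0.0101] w 0.1902 q [ 0.4788  0.0767 -0.8915  1.8253  0.0623  1.2686  1.0306]
```

```bash
python3 -m handwheel '[[0,0,0,0,0,0,1],[0,0,0,0,0,0,1],[0,0,0,0,0,0,1]]' 20; python3 - <<'E'
from rel import *
st()
crop('scene',215,90,110,100,7,'pics/s12.png')
E
```

```text
time: 17.58
position: [0.4743, 0.1638, 0.1846]
tool_rot: [-0.173, -3.137, -0.0]
ft_force: [1.0, 4.1, -1.1]
grip_width: 0.193
t17.57 pos [0.4743 0.1638 0.1846] xyaw 3.0311 z [-0.0001  0.0001 -1.    ] F [ 0.9595  4.1457 -1.1184] M [ 1.0774 -0.407   0.0089] w 0.1930 q [ 0.4788  0.0767 -0.8915  1.8253  0.0623  1.2686  1.0305]
```

View pics/s12.png

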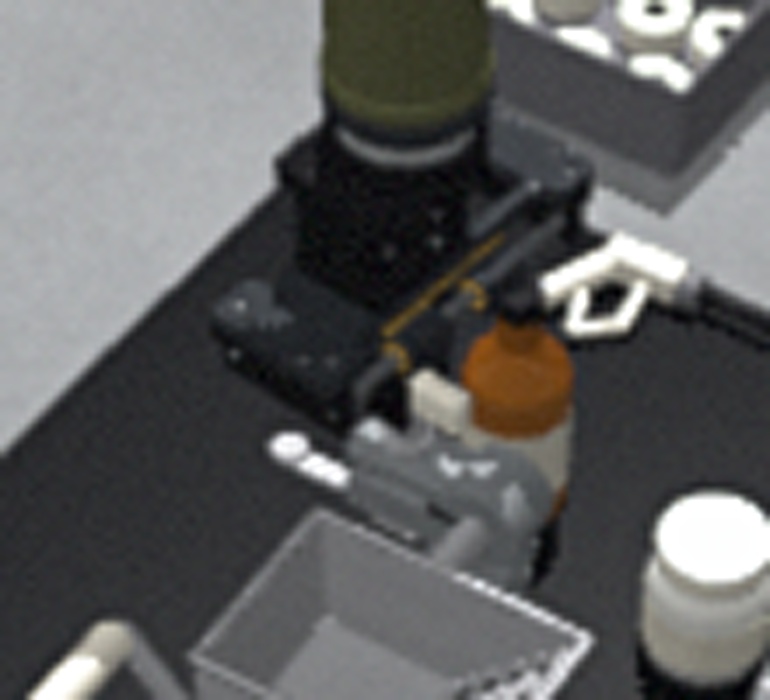

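```bash
python3 -m handwheel '[[0,1.2,0,0,0,0,1],[0,1.2,0,0,0,0,1],[0,1.2,0,0,0,0,1]]' 25; python3 - <<'E'
from rel import *
st()
E
```

```text
time: 18.0
position: [0.4743, 0.1639, 0.1846]
tool_rot: [-0.175, -3.136, 0.002]
ft_force: [0.6, 0.7, 0.8]
grip_width: 0.186
t18.00 pos [0.4743 0.1639 0.1846] xyaw 3.0304 z [-0.0007 -0.0015 -1.    ] F [0.6449 0.6516 0.7751] M [ 0.3489 -0.0881 -0.0787] w 0.1865 q [ 0.4772  0.0782 -0.8917  1.8243  0.0649  1.2699  1.0273]
```

```bash
python3 -m handwheel '[[0,0,0.1,0,0,0.08,1],[0,0,0.3,0,0,0.16,1],[0,0,0.4,0,0,0.24,1],[0,0,0.4,0,0,0.24,1]]' 25; python3 - <<'E'
from rel import *
st()
E
```

```text
time: 18.5
position: [0.4743, 0.164, 0.1841]
tool_rot: [-0.547, -3.093, 0.002]
ft_force: [-0.0, 0.6, 0.4]
grip_width: 0.188
t18.50 pos [0.4743 0.164  0.1841] xyaw 2.7913 z [-0.0005 -0.0014 -1.    ] F [-0.027   0.5679  0.3798] M [ 0.2558 -0.1608 -0.0276] w 0.1884 q [ 0.4646  0.0771 -0.8785  1.8253  0.0632  1.2687  0.7892]
```

```bash
python3 -m handwheel '[[0,0,0.1,0,0,0.06,1],[0,0,0.2,0,0,0.12,1],[0,0,0.3,0,0,0.17,1],[0,0,0.3,0,0,0.17,1]]' 25; python3 - <<'E'
from rel import *
st()
E
python3 -m handwheel '[[0,0,0.1,0,0,0.06,1],[0,0,0.1,0,0,0.06,1]]' 25; python3 - <<'E'
from rel import *
st()
E
```

```text
time: 19.0
position: [0.4743, 0.164, 0.1838]
tool_rot: [-0.807, -3.036, 0.002]
ft_force: [0.4, -0.0, 0.4]
grip_width: 0.19
t19.00 pos [0.4743 0.164  0.1838] xyaw 2.6222 z [-0.0005 -0.0012 -1.    ] F [ 0.3905 -0.0225  0.4008] M [ 0.2029 -0.1294 -0.0485] w 0.1897 q [ 0.4561  0.0764 -0.8696  1.8258  0.0621  1.2678  0.6208]
time: 19.25
position: [0.4744, 0.1641, 0.1837]
tool_rot: [-0.897, -3.011, 0.002]
ft_force: [-0.3, -0.2, -0.4]
grip_width: 0.188
t19.25 pos [0.4744 0.1641 0.1837] xyaw 2.5626 z [-0.0005 -0.0012 -1.    ] F [-0.2891 -0.1779 -0.3757] M [ 0.1574 -0.2517 -0.0026] w 0.1878 q [ 0.4531  0.0762 -0.8664  1.826   0.0618  1.2676  0.5614]
```

```bash
python3 -m handwheel '[[0,0,0.1,0,0,0.06,1],[0,0,0.1,0,0,0.06,1]]' 25; python3 - <<'E'
from rel import *
st()
E
python3 -m handwheel '[[0,0,0.1,0,0,0.06,1],[0,0,0.1,0,0,0.06,1]]' 25; python3 - <<'E'
from rel import *
st()
crop('scene',215,90,110,100,7,'pics/s13.png')
E
```

```text
time: 19.5
position: [0.4744, 0.1641, 0.1836]
tool_rot: [0.986, 2.983, -0.002]
ft_force: [-0.2, -0.3, -0.4]
grip_width: 0.188
t19.50 pos [0.4744 0.1641 0.1836] xyaw 2.5030 z [-0.0004 -0.0012 -1.    ] F [-0.2398 -0.2614 -0.3615] M [ 0.038  -0.2015  0.0659] w 0.1879 q [ 0.4501  0.0759 -0.8633  1.8262  0.0615  1.2674  0.5019]
time: 19.75
position: [0.4744, 0.1641, 0.1835]
tool_rot: [1.075, 2.952, -0.002]
ft_force: [-0.1, -0.4, -0.4]
grip_width: 0.187
t19.75 pos [0.4744 0.1641 0.1835] xyaw 2.4432 z [-0.0004 -0.0012 -1.    ] F [-0.142  -0.4113 -0.3832] M [-0.0762 -0.1176  0.1385] w 0.1868 q [ 0.4471  0.0757 -0.8602  1.8264  0.0611  1.2671  0.4424]
```

View pics/s13.png

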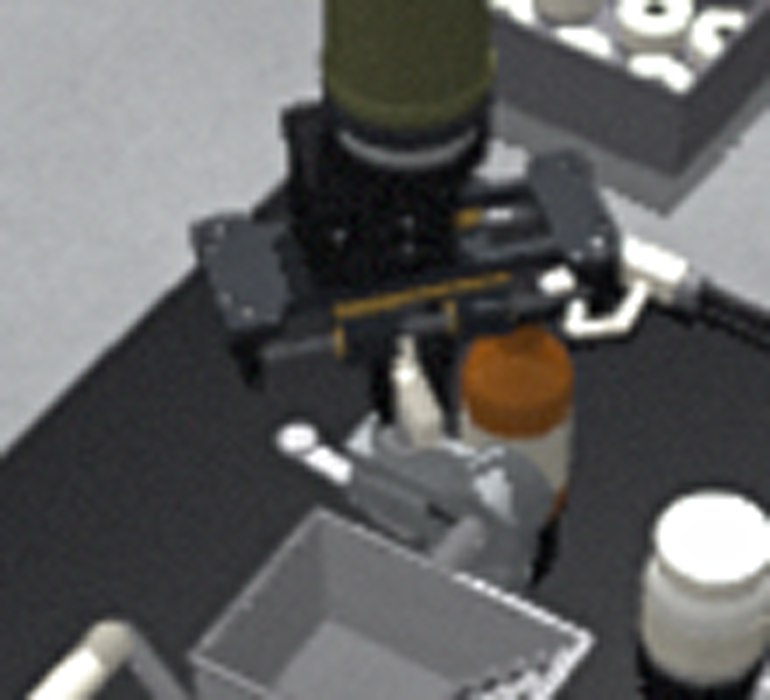

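The torque is climbing (−0.03, then 0.07, then 0.14 N m) and the nut tail end has moved from (288,445) to (297,438). The thread is crossed, so I'm stopping and backing off to the stop.

```bash
python3 -m handwheel '[[0,0,-0.3,0,0,-0.14,1],[0,0,-0.5,0,0,-0.28,1],[0,0,-0.8,0,0,-0.42,1],[0,0,-1.1,0,0,-0.56,1],[0,0,-1.3,0,0,-0.7,1],[0,0,-1.6,0,0,-0.84,1],[0,0,-1.9,0,0,-0.98,1],[0,0,-2.1,0,0,-1.12,1],[0,0,-2.4,0,0,-1.26,1],[0,0,-2.7,0,0,-1.4,1],[0,0,-2.8,0,0,-1.47,1],[0,0,-2.8,0,0,-1.47,1]]' 25; python3 - <<'E'
from rel import *
st()
E
python3 -m handwheel '[[0,0,-0.1,0,0,-0.05,1],[0,0,-0.1,0,0,-0.05,1]]' 25; python3 - <<'E'
from rel import *
st()
E
```

```text
time: 21.3
position: [0.4744, 0.1637, 0.1862]
tool_rot: [1.178, -2.911, 0.002]
ft_force: [1.3, -2.0, -0.3]
grip_width: 0.187
t21.30 pos [0.4744 0.1637 0.1862] xyaw -2.3726 z [-0.0007 -0.0015 -1.    ] F [ 1.3441 -2.0228 -0.3246] M [-0.2865 -0.119  -0.0447] w 0.1865 q [ 0.5254  0.0828 -0.9425  1.821   0.0712  1.2738  1.9034]
time: 21.55
position: [0.4744, 0.1637, 0.1863]
tool_rot: [1.249, -2.882, 0.002]
ft_force: [0.3, -2.4, 0.3]
grip_width: 0.186
t21.55 pos [0.4744 0.1637 0.1863] xyaw -2.3239 z [-0.0005 -0.0016 -1.    ] F [ 0.337  -2.3845  0.2805] M [-0.387  -0.1137 -0.0471] w 0.1860 q [ 0.528   0.0831 -0.9454  1.8208  0.0717  1.2739  1.9517]
```

```bash
python3 -m handwheel '[[0,0,-0.1,0,0,-0.05,1],[0,0,-0.1,0,0,-0.05,1]]' 25; python3 - <<'E'
from rel import *
st()
E
python3 -m handwheel '[[0,0,0,0,0,-0.04,1],[0,0,0,0,0,-0.04,1]]' 25; python3 - <<'E'
from rel import *
st()
E
```

```text
time: 21.8
position: [0.4744, 0.1637, 0.1864]
tool_rot: [1.32, -2.85, 0.002]
ft_force: [0.3, -3.0, -0.7]
grip_width: 0.19
t21.80 pos [0.4744 0.1637 0.1864] xyaw -2.2743 z [-0.0005 -0.0016 -1.    ] F [ 0.3258 -3.0393 -0.6522] M [-0.5728 -0.0927 -0.06  ] w 0.1905 q [ 0.5309  0.0834 -0.9485  1.8206  0.0722  1.2741  2.0008]
time: 22.05
position: [0.4744, 0.1637, 0.1865]
tool_rot: [1.376, -2.823, 0.002]
ft_force: [-0.3, -3.9, -0.2]
grip_width: 0.191
t22.05 pos [0.4744 0.1637 0.1865] xyaw -2.2347 z [-0.0005 -0.0016 -1.    ] F [-0.325  -3.8547 -0.229 ] M [-0.6819 -0.1012 -0.104 ] w 0.1911 q [ 0.5332  0.0837 -0.951   1.8205  0.0726  1.2743  2.0403]
```

```bash
python3 -m handwheel '[[0,0,0,0,0,-0.05,1],[0,0,0,0,0,-0.05,1]]' 25; python3 - <<'E'
from rel import *
st()
crop('scene',215,90,110,100,7,'pics/s14.png')
E
```

```text
time: 22.3
position: [0.4744, 0.1638, 0.1865]
tool_rot: [1.445, -2.788, 0.002]
ft_force: [-0.0, -3.8, -0.4]
grip_width: 0.184
t22.30 pos [0.4744 0.1638 0.1865] xyaw -2.1853 z [-0.0005 -0.0014 -1.    ] F [-0.0095 -3.7796 -0.3623] M [-0.8197 -0.1205 -0.3409] w 0.1841 q [ 0.5362  0.0841 -0.9541  1.8204  0.0729  1.2742  2.0895]
```

View pics/s14.png

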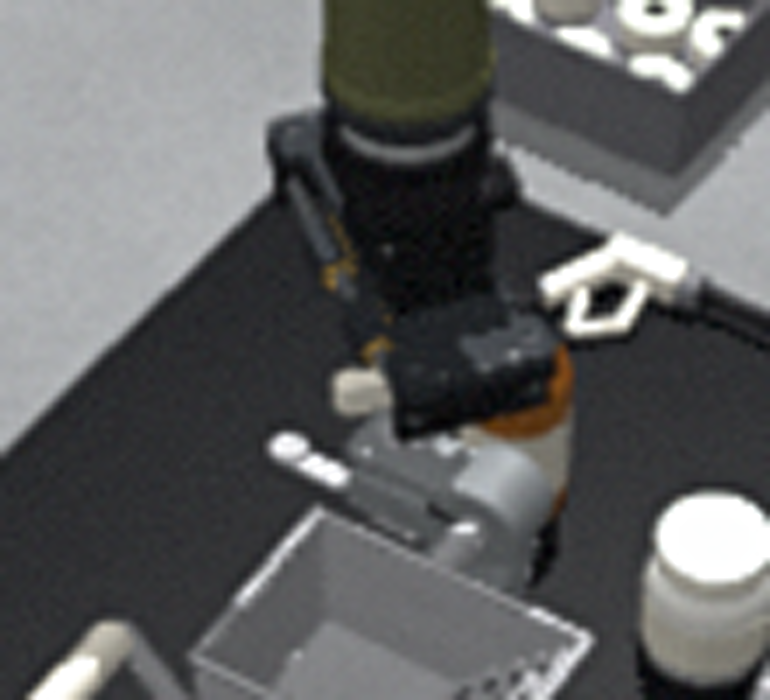

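The stop is felt at −0.34 N m, and the nut tail is back at (288,445). I'm starting again clockwise.

```bash
python3 -m handwheel '[[0,0,0.1,0,0,0.1,1],[0,0,0.4,0,0,0.23,1],[0,0,0.6,0,0,0.36,1],[0,0,0.9,0,0,0.49,1],[0,0,1.1,0,0,0.62,1],[0,0,1.4,0,0,0.75,1],[0,0,1.6,0,0,0.88,1],[0,0,1.9,0,0,1.01,1],[0,0,2.1,0,0,1.14,1],[0,0,2.4,0,0,1.27,1],[0,0,2.6,0,0,1.4,1],[0,0,2.6,0,0,1.4,1]]' 25; python3 - <<'E'
from rel import *
st()
E
python3 -m handwheel '[[0,0,0.15,0,0,0.08,1],[0,0,0.15,0,0,0.08,1]]' 25; python3 - <<'E'
from rel import *
st()
E
python3 -m handwheel '[[0,0,0.15,0,0,0.08,1],[0,0,0.15,0,0,0.08,1]]' 25; python3 - <<'E'
from rel import *
st()
E
```

```text
time: 23.85
position: [0.4743, 0.1642, 0.1839]
tool_rot: [-0.686, -3.066, 0.002]
ft_force: [0.3, -4.1, -0.2]
grip_width: 0.191
t23.85 pos [0.4743 0.1642 0.1839] xyaw 2.7013 z [-0.0005 -0.0013 -1.    ] F [ 0.2557 -4.1394 -0.2246] M [-0.9629 -0.1243 -0.0231] w 0.1906 q [ 0.4585  0.0766 -0.8724  1.8256  0.0625  1.2681  0.6993]
time: 24.1
position: [0.4743, 0.1642, 0.1838]
tool_rot: [-0.805, -3.036, 0.002]
ft_force: [0.2, -5.2, 0.5]
grip_width: 0.19
t24.10 pos [0.4743 0.1642 0.1838] xyaw 2.6230 z [-0.0005 -0.0011 -1.    ] F [ 0.2455 -5.1834  0.493 ] M [-0.9867 -0.1318 -0.0177] w 0.1900 q [ 0.4546  0.0764 -0.8683  1.8259  0.0619  1.2677  0.6214]
time: 24.35
position: [0.4743, 0.1643, 0.1836]
tool_rot: [-0.925, -3.002, 0.002]
ft_force: [-0.9, -4.8, -0.5]
grip_width: 0.189
t24.35 pos [0.4743 0.1643 0.1836] xyaw 2.5435 z [-0.0005 -0.001  -1.    ] F [-0.9474 -4.778  -0.4787] M [-1.0427 -0.136  -0.0029] w 0.1888 q [ 0.4507  0.076  -0.8642  1.8262  0.0613  1.2673  0.5423]
```

```bash
python3 -m handwheel '[[0,0,0.1,0,0,0.06,1],[0,0,0.1,0,0,0.06,1]]' 25; python3 -c "
from rel import *
st()"
python3 -m handwheel '[[0,0,0.1,0,0,0.06,1],[0,0,0.1,0,0,0.06,1]]' 25; python3 -c "
from rel import *
st()"
python3 -m handwheel '[[0,0,0.1,0,0,0.06,1],[0,0,0.1,0,0,0.06,1]]' 25; python3 -c "
from rel import *
st()
crop('scene',215,90,110,100,7,'pics/s15.png')"
```

```text
time: 24.6
position: [0.4743, 0.1643, 0.1835]
tool_rot: [-1.015, -2.973, 0.002]
ft_force: [-0.5, -5.2, 0.6]
grip_width: 0.188
t24.60 pos [0.4743 0.1643 0.1835] xyaw 2.4836 z [-0.0004 -0.0009 -1.    ] F [-0.4896 -5.2038  0.6258] M [-1.0412 -0.0575  0.023 ] w 0.1876 q [ 0.4478  0.0758 -0.861   1.8264  0.061   1.267   0.4826]
time: 24.85
position: [0.4744, 0.1643, 0.1834]
tool_rot: [1.104, 2.941, -0.001]
ft_force: [0.3, -5.0, -0.5]
grip_width: 0.187
t24.85 pos [0.4744 0.1643 0.1834] xyaw 2.4235 z [-0.0003 -0.0008 -1.    ] F [ 0.2972 -4.9706 -0.4957] M [-1.14   -0.1253 -0.012 ] w 0.1868 q [ 0.4447  0.0755 -0.8579  1.8266  0.0606  1.2667  0.4227]
time: 25.1
position: [0.4744, 0.1643, 0.1833]
tool_rot: [1.192, 2.907, -0.001]
ft_force: [0.8, -4.8, 0.2]
grip_width: 0.189
t25.10 pos [0.4744 0.1643 0.1833] xyaw 2.3633 z [-0.0003 -0.0008 -1.    ] F [ 0.8311 -4.8194  0.2495] M [-1.2161 -0.1795  0.0103] w 0.1892 q [ 0.4418  0.0754 -0.8548  1.8268  0.0602  1.2664  0.3628]
```

View pics/s15.png

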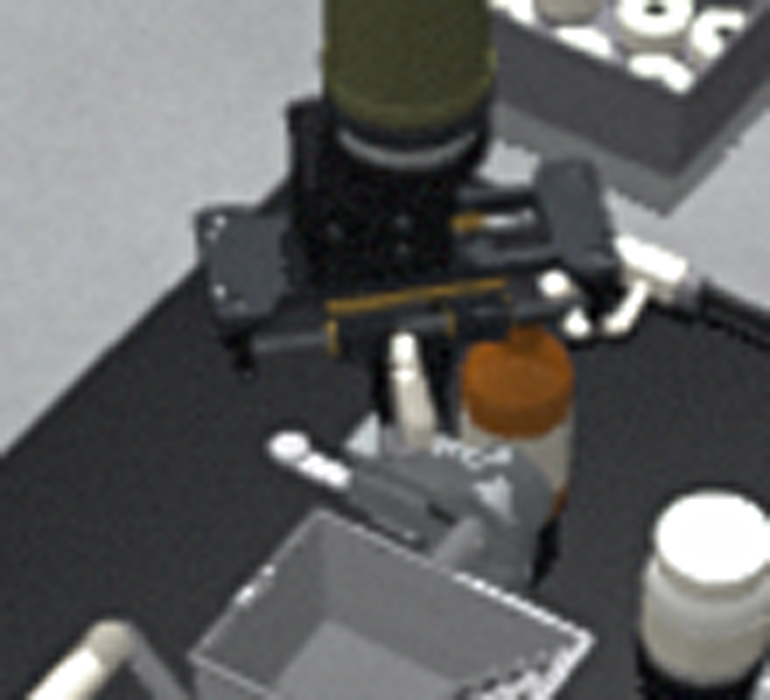

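The torque stays near 0 and the nut tail is still at (288,445) past the point where it crossed before, so the thread is good. I'll run it down in stages.

```bash
python3 -m handwheel '[[0,0,0.2,0,0,0.1,1],[0,0,0.4,0,0,0.2,1],[0,0,0.6,0,0,0.3,1],[0,0,0.6,0,0,0.3,1]]' 25; python3 -c "
from rel import *
st()"
python3 -m handwheel '[[0,0,0.2,0,0,0.1,1],[0,0,0.4,0,0,0.2,1],[0,0,0.6,0,0,0.3,1],[0,0,0.6,0,0,0.3,1]]' 25; python3 -c "
from rel import *
st()"
python3 -m handwheel '[[0,0,0.2,0,0,0.1,1],[0,0,0.4,0,0,0.2,1],[0,0,0.6,0,0,0.3,1],[0,0,0.6,0,0,0.3,1]]' 25; python3 -c "
from rel import *
st()"
```

```text
time: 25.65
position: [0.4744, 0.1644, 0.1827]
tool_rot: [1.612, 2.696, -0.001]
ft_force: [0.3, -3.9, -0.4]
grip_width: 0.19
t25.65 pos [0.4744 0.1644 0.1827] xyaw 2.0638 z [-0.0002 -0.0007 -1.    ] F [ 0.3396 -3.8921 -0.4128] M [-1.0935 -0.2553 -0.051 ] w 0.1905 q [ 0.4272  0.0743 -0.8395  1.8279  0.0586  1.265   0.0644]
time: 26.15
position: [0.4745, 0.1644, 0.1821]
tool_rot: [1.996, 2.425, -0.001]
ft_force: [1.2, -4.8, -0.1]
grip_width: 0.187
t26.15 pos [0.4745 0.1644 0.1821] xyaw 1.7645 z [ 0.0001 -0.0006 -1.    ] F [ 1.181  -4.7682 -0.1307] M [-1.1189 -0.3286 -0.007 ] w 0.1875 q [ 0.413   0.0733 -0.8247  1.829   0.057   1.2634 -0.2339]
time: 26.65
position: [0.4747, 0.1645, 0.1816]
tool_rot: [2.336, 2.1, -0.0]
ft_force: [0.6, -5.1, -0.1]
grip_width: 0.187
t26.65 pos [0.4747 0.1645 0.1816] xyaw 1.4645 z [ 0.0003 -0.0005 -1.    ] F [ 0.5705 -5.1312 -0.0681] M [-1.1656 -0.4001  0.0022] w 0.1868 q [ 0.3992  0.0725 -0.8102  1.83    0.0557  1.2619 -0.533 ]
```

```bash
python3 -m handwheel '[[0,0,0.2,0,0,0.1,1],[0,0,0.4,0,0,0.2,1],[0,0,0.4,0,0,0.2,1]]' 25; python3 -c "
from rel import *
st()"
python3 -m handwheel '[[0,0,0.1,0,0,0.06,1],[0,0,0.1,0,0,0.06,1]]' 25; python3 -c "
from rel import *
st()"
python3 -m handwheel '[[0,0,0.1,0,0,0.05,1],[0,0,0.1,0,0,0.05,1]]' 25; python3 -c "
from rel import *
st()"
```

```text
time: 27.02
position: [0.4747, 0.1644, 0.1812]
tool_rot: [2.534, 1.856, 0.0]
ft_force: [1.0, -4.5, -0.4]
grip_width: 0.186
t27.02 pos [0.4747 0.1644 0.1812] xyaw 1.2644 z [ 0.0005 -0.0005 -1.    ] F [ 0.9958 -4.5438 -0.3705] M [-1.175  -0.4247  0.0634] w 0.1860 q [ 0.3902  0.0719 -0.8007  1.8308  0.0549  1.2609 -0.7323]
time: 27.28
position: [0.4748, 0.1644, 0.1811]
tool_rot: [2.588, 1.78, 0.0]
ft_force: [1.4, -6.2, -0.3]
grip_width: 0.19
t27.27 pos [0.4748 0.1644 0.1811] xyaw 1.2048 z [ 0.0006 -0.0005 -1.    ] F [ 1.3618 -6.2207 -0.3115] M [-1.1165 -0.4105 -0.0115] w 0.1899 q [ 0.3876  0.0717 -0.798   1.831   0.0546  1.2606 -0.7918]
time: 27.52
position: [0.4748, 0.1644, 0.181]
tool_rot: [2.631, 1.715, 0.0]
ft_force: [1.4, -5.0, -1.9]
grip_width: 0.19
t27.52 pos [0.4748 0.1644 0.181 ] xyaw 1.1551 z [ 0.0006 -0.0006 -1.    ] F [ 1.3515 -5.0021 -1.9344] M [-1.1682 -0.3475  0.0673] w 0.1905 q [ 0.3853  0.0715 -0.7957  1.8311  0.0544  1.2605 -0.8414]
```

```bash
python3 -m handwheel '[[0,0,0,0,0,0.05,1],[0,0,0,0,0,0.05,1]]' 25; python3 -c "
from rel import *
st()"
python3 -m handwheel '[[0,0,0,0,0,0.04,1],[0,0,0,0,0,0.04,1]]' 25; python3 -c "
from rel import *
st()"
```

```text
time: 27.78
position: [0.4749, 0.1646, 0.1811]
tool_rot: [2.674, 1.648, 0.001]
ft_force: [2.1, -3.4, -2.4]
grip_width: 0.191
t27.77 pos [0.4749 0.1646 0.1811] xyaw 1.1050 z [ 0.001  -0.0002 -1.    ] F [ 2.0509 -3.4246 -2.4179] M [-1.0632 -0.5489  0.169 ] w 0.1907 q [ 0.3831  0.0713 -0.7936  1.8311  0.054   1.2601 -0.8915]
time: 28.02
position: [0.4751, 0.1649, 0.1811]
tool_rot: [2.707, 1.594, 0.002]
ft_force: [3.4, -3.5, -1.8]
grip_width: 0.184
t28.02 pos [0.4751 0.1649 0.1811] xyaw 1.0645 z [ 0.0014  0.0002 -1.    ] F [ 3.4054 -3.469  -1.7873] M [-0.8751 -0.805   0.1887] w 0.1838 q [ 0.3813  0.0712 -0.7918  1.831   0.0536  1.2596 -0.9319]
```

```bash
python3 -m handwheel '[[0,0,0,0,0,0.05,1],[0,0,0,0,0,0.05,1],[0,0,0,0,0,0.05,1]]' 25; python3 -c "
from rel import *
st()
crop('scene',215,90,110,100,7,'pics/s16.png')"
```

```text
time: 28.4
position: [0.4752, 0.1651, 0.1811]
tool_rot: [2.745, 1.527, 0.003]
ft_force: [3.3, -3.1, -2.6]
grip_width: 0.193
t28.40 pos [0.4752 0.1651 0.1811] xyaw 1.0154 z [ 0.0018  0.0004 -1.    ] F [ 3.3172 -3.0771 -2.6043] M [-0.7299 -1.022   0.3719] w 0.1934 q [ 0.379   0.071  -0.7897  1.831   0.0533  1.2591 -0.9811]
```

View pics/s16.png

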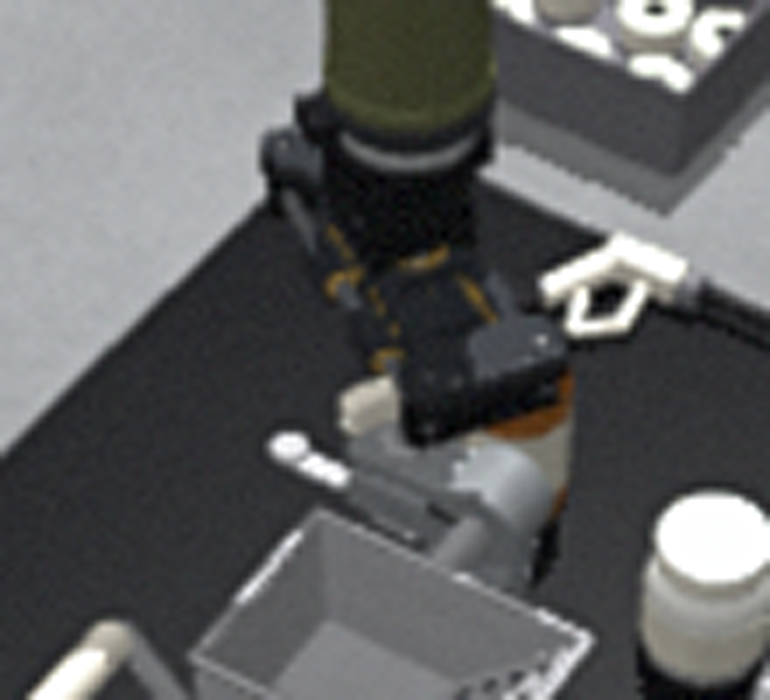

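```bash
python3 -m handwheel '[[0,0,0,0,0,-0.09,1],[0,0,0,0,0,-0.09,1],[0,0,0,0,0,-0.09,0.4],[0,0,0,0,0,-0.09,-0.2],[0,0,0,0,0,-0.09,-1],[0,0,0,0,0,-0.09,-1],[0,0,0,0,0,-0.09,-1],[0,0,0,0,0,-0.09,-1],[0,0,0,0,0,-0.09,-1],[0,0,0,0,0,-0.09,-1]]' 25; python3 -c "
from rel import *
st()"
```

```text
time: 29.7
position: [0.4744, 0.1645, 0.181]
tool_rot: [2.677, 1.643, -0.001]
ft_force: [-0.2, 0.3, -0.6]
grip_width: 0.967
t29.70 pos [0.4744 0.1645 0.181 ] xyaw 1.1008 z [-0.0003 -0.0006 -1.    ] F [-0.158   0.3118 -0.5707] M [-0.0256  0.009   0.0157] w 0.9673 q [ 0.3829  0.0713 -0.7933  1.8314  0.0537  1.2611 -0.8956]
```

```bash
python3 -m handwheel '[[0,0,-40,0,0,0,-1],[0,0,-90,0,0,0,-1],[0,0,-140,0,0,0,-1],[0,0,-140,0,0,0,-1]]' 25; python3 -c "
from rel import *
st();print(rel((.40,-.30,.32),1.1))"
```

```text
time: 30.2
position: [0.4763, 0.1656, 0.325]
tool_rot: [2.675, 1.642, 0.01]
ft_force: [-0.1, 0.8, -0.3]
grip_width: 1.003
t30.20 pos [0.4763 0.1656 0.325 ] xyaw 1.1009 z [ 0.007   0.0009 -1.    ] F [-0.0814  0.8097 -0.3171] M [-0.026  -0.074   0.0224] w 1.0030 q [ 0.4037 -0.0021 -0.782   1.6002  0.0003  1.536  -0.8482]
[-449.7     142.8       4.1       0.0058   -0.004     0.0009]
```

```bash
python3 -m handwheel '[[-45,14,0,0,0,0,-1],[-90,28,0,0,0,0,-1],[-135,42,0,0,0,0,-1],[-180,56,0,0,0,0,-1],[-225,71,0,0,0,0,-1],[-270,86,0,0,0,0,-1],[-315,100,0,0,0,0,-1],[-360,114,0,0,0,0,-1],[-405,128,0,0,0,0,-1],[-449,142,0,0,0,0,-1],[-449,142,0,0,0,0,-1]]' 25; python3 -c "
from rel import *
st()
crop('scene',200,115,150,140,5,'pics/s17.png')
crop('top',215,165,110,115,5,'pics/t17.png')
cv2.imwrite('pics/topend.png',ctrl.get_image('top')[:,:,::-1])"
```

```text
time: 31.58
position: [0.3954, -0.3037, 0.3194]
tool_rot: [-2.682, -1.633, 0.004]
ft_force: [0.4, 0.3, -1.1]
grip_width: 0.996
t31.57 pos [ 0.3954 -0.3037  0.3194] xyaw 1.0936 z [-0.003   0.0004 -1.    ] F [ 0.3655  0.2695 -1.053 ] M [-0.0265 -0.0415  0.0179] w 0.9963 q [ 0.8173 -0.0229 -0.2116  1.6319 -0.0034  1.5347  0.1287]
```

View pics/s17.png

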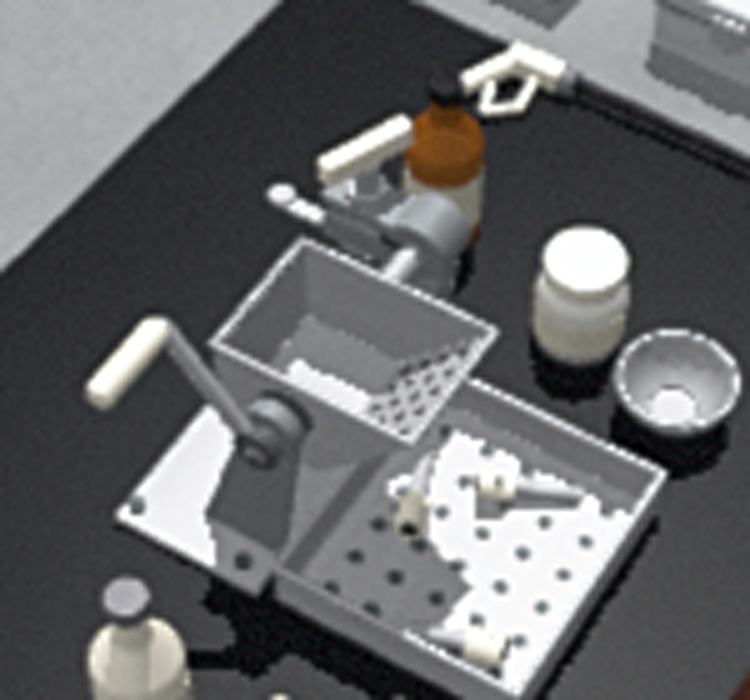

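View pics/t17.png

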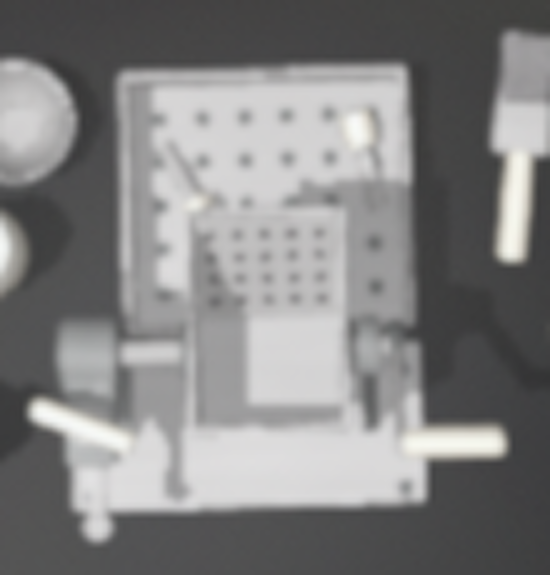

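View pics/topend.png

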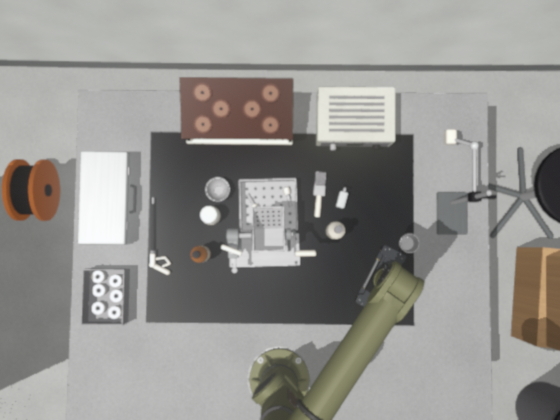

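```bash
python3 - <<'E'
from rel import *
from fit import src
a=unproj("top",[src("top",33,408),src("top",128,443)],.216);d=a[1]-a[0];y=np.arctan2(d[1],d[0]);print(a,np.linalg.norm(d),y,.041-y)
off={}
a=unproj("scene",[[200+323/5-.4,115+163/5-.4],[200+408/5-.4,115+122/5-.4]],.216);d=a[0]-a[1];d=-d;print(a,np.linalg.norm(d),np.arctan2(d[1],d[0]))
E
```

```text
[[0.4844 0.1977 0.216 ]
 [0.4616 0.1333 0.216 ]] 0.06837155196854071 -1.910600363585325 1.951600363585325
[[0.4618 0.1311 0.216 ]
 [0.4877 0.1952 0.216 ]] 0.06910024721343286 1.1866656672671008
```

```bash
python3 -c "
from h import *
print(ctrl.close_job())"
```

```text
the job is handed in; nothing more can be done
None
```

I did the whole job in the order asked and handed it in at about 32 s, with the robot clear of everything. All my last checks look good; one reading is only as exact as the pictures allow.

- **Tipping:** The first grasp on the lever slipped off at about 1.0 rad. The fingertips seem to sit about 20 mm higher than the stated tip reach, so I regrasped deeper. I tipped to about 1.54 rad and set the basket back upright on its rest.
- **Sleeves:** The last pictures show all three in the tray and the basket empty and upright.
- **Screw:** On the first start the torque rose to 0.14 N m and the nut tail moved slightly, so I stopped at about 0.74 rad. I backed it off to its stop, where the torque reached −0.34 N m and the nut tail was back in place. The second start ran freely to a firm stop at 0.37 N m, and the nut did not move.
- **T-bar angle:** The two cameras read 1.95 and 2.00 rad. They disagree by about 0.05 rad, which is within my pixel error. I judged it home from the torque at the stop and the total turn between the two stops.
- **Bystanders:** Judging by eye, the bystanders look unmoved in the last pictures; I did not measure their positions again.

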